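Rusty clamp into the drip basket of the bench fume hood

TASK

Lift the clear sash of the bench hood by its black handle until it has clicked past its sprung catch, ease it down onto the catch so that it stays up by itself, and drop the rusty C-clamp into the wire drip basket inside the hood. Then bring the sash down by hand off its catch until it is fully shut; never let the sash drop, and do not disturb the oil can, the jar of screws or the red grease tin.

Things in the scene. Friction and masses are not known exactly. Their poses are not given: they have to be found in the camera images.
- hood: Fume hood fixed on the table: clear sides and roof, white base and back, aluminium frame. Origin: middle of its 205 x 322 mm footprint. Front with the sash at -x; +x points into the hood, +y along the sash, z up. Two sash rails, 20 mm wide at y = -151 and +151, front face x = -107, 442 mm tall, tie bar on top. White filter box on the roof up to z = 285. Inner back wall x = 94 (all mm).
- sill (a point): Middle of the top of the sill under the sash, 40 mm above the table, 94 mm in front of the hood's origin; axes as the hood's. The sill is 18 mm deep in x. The opening above it is 282 mm wide and, with the sash up, as high as the sash's value, but 173 mm at most (roof header). The basket's rim begins 10 mm behind this point.
- basket (a point): Middle of the floor of the wire drip basket fixed inside the hood, 11 mm above the table and 98 mm behind the sill point; axes as the hood's. Inside it measures 168 mm in x (-84 to +84 from here) by 264 mm in y (-132 to +132); its rim is 25 mm above this point.
- sash (a joint): Height of the sash in m: 0 shut (lower edge on the sill), 0.200 at the upper stop. Sash 282 x 190 mm, 10 mm thick, 0.32 kg; below its catch it falls when let go. Lifting it takes 4 N, but 17 N for a few mm at the catch, which then gives way; above it, lower the sash gently until the catch takes its weight (it breaks through if dropped on it). Some 11 N downwards pulls it off again.
- catch_rail (a point): Fixed point on the front of the right-hand rail (hood -y), 216 mm above the table. A steel block with a sprung brass roller is clamped on the rail within 14 mm above or below this point, differently each time and not measured: the roller passes at a sash value from 0.150 to 0.178, and the sash then rests about 9 mm above that value.
- sash_handle (a point): Middle of the grip bar of the black bow handle on the sash; axes as the hood's; moves with the sash. The bar is 44 mm long (y), 16 high, 14 deep, 38 mm in front of the sash, its two legs flush with its ends: pinch it across the 44 mm, tool tilted (about 40 degrees) so that the gripper clears the sash above. 130 mm above the table when shut, 90 above the sash's lower edge.
- clamp: Rusty brown C-clamp lying flat, 80 x 138 x 18 mm, 0.35 kg. Origin: middle of its underside. Frame bar 13 mm wide, z 3 to 15 mm. Its straight back runs along y from -36 to 68 at x -40 to -27; two arms run to x = 30 at y -36..-23 and 57..69. The screw lies along y at x = 15 and sticks out to y = -69, where a cross handle runs along x from -10 to 40 (mm).
- clamp_back (a point): A good place to grip the clamp: middle of its back's thickness at x = -33, y = 41, z = 9 mm in the clamp's frame, same axes. Close along the clamp's x, across 13 mm; the inner finger goes inside the C. The screw end is 110 mm from here towards -y, the frame's plain end 28 mm towards +y.
- oil_can: Oil can with a long thin spout, 70 mm wide, 120 mm tall, origin at the middle of its underside. Leave it alone.
- jar: Glass jar of screws with a zinc lid, 66 mm wide, 100 mm tall, origin at the middle of its underside. Leave it alone. Beyond the corner of the table next to it the handle of a shovel stands up to about 0.3 m above the table top, outside the work.
- grease_tin: Flat red grease tin, 70 mm wide, 46 mm tall, origin at the middle of its underside. Leave it alone.

How it is judged:
By the outcome, as a careful person would: the job done as asked, in the order asked, and still so for the second after the job is handed in, with the robot touching nothing.
It also fails if it takes over 72 s, if anything falls off the work surface, if the arm or the gripper's body presses on something with over 40 N, if the wrist force passes 120 N, or if a joint passes its speed limit or range.

ROBOT

A 6-joint arm with a two-finger parallel gripper is mounted at the origin on the work surface; the furniture and walls round the work are solid. World frame = base frame: x ahead of the robot, y to its left, z up, the work surface at z = 0. Lengths are in mm, angles in rad, forces in N, time in s.
With the tool pointing down it reaches from about 250 to 725 mm from the base axis. Payload 4 kg.
Tool frame: the origin (TCP) lies at the very end of the fingers, on their centre line; the grasp point (between the pads) lies 19 mm behind it (robot.tcp_to_grasp is the distance from the TCP to the grasp point, in mm); z points along the fingers, y is the line along which they close (so a half turn about z gives the same grasp; the last joint's range is limited). The gripper opens to 85 mm and grips with 20 to 120 N. Pads are 22 mm wide; open, the fingers measure 114 mm over their backs; the gripper's body (76 mm by 85 mm) begins 54 mm behind the grasp point. The pads swing forward as they close: fully open they stand 13 mm farther back than shut.
Start: joints at [-1.207, 0.241, 0.005, 1.335, 0, 1.571], TCP at [177.912, -467.276, 231.306] pointing down, gripper open.
Joint ranges: [-2.72, 2.72], [-1.05, 1.87], [-1.09, 1.28], [-1.99, 2.15], [-1.42, 1.44], [-3.14, 3.14]. Speed limits (rad/s): [2.79, 2.79, 3.14, 3.14, 3.14, 3.14].

INTERFACE

Orientations are given as [roll, pitch, yaw] about the fixed x, y, z axes, in that order (R = Rz(yaw) Ry(pitch) Rx(roll)).
In Python, from bench import robot gives the robot as it stands.
- The arm moves only by the tool play_rows, never from a script. Its argument "motion" is a list of rows, each an object with "dp": the shift along the tool's x, y, z in units of 300 mm (1.0 is 300 mm), a list of three; "spin": the turn about the tool's z in units of 90 degrees (1.0 is 90 degrees); "jaw": the finger opening in mm, from 0 to 85.4. In form: [{"dp": [dx, dy, dz], "spin": spin, "jaw": jaw}, ...]. A call has 1 to 20 rows; each row is the pose to reach, as a shift and turn from the pose commanded when the call began, along the tool's axes at that moment; what a row does not reach only later rows make up. A row lasts 1/12 s, in which the tool goes at most 41.7 mm and 7.16 degrees, less where a joint would pass 70% of its speed; a pose out of reach is approached as far as the arm can. A call with a number of a shift or a turn outside -1 to 1 is refused whole. A call with a gripper value outside its range is refused whole. The fingers move at their own pace and stop on an object; "squeeze" is the grip in N (left out, the last holds). Time passes only in rows, so rows that repeat a pose let the fingers close. It gives the time, the measured TCP pose, the force, the opening and the grip force at its end, in the units of the state.
- robot.observe(): the state, without advancing time (a new reading comes with each control period).
- robot.grab_frame(name): name is "scene" or "top" or "wrist"; returns the picture (400x640x3 uint8, blue, green, red); there is no depth.
- robot.camera_params(name): a dict with "fx", "fy", "cx", "cy" (pixels), "camera_from_world" (4x4, takes a point from world to camera coordinates); the wrist camera has in their place "mount" (4x4, takes a point from camera to tool coordinates, whose origin is the TCP and whose axes are the flange's). Camera axes: x right, y down, z forward; pixel columns grow to the right and rows downward; lengths in mm; the calibration is good to about 2 mm. A picture is of the moment at which its call begins: read the wrist's pose just before it. camera_params takes no time and is no camera call.
- robot.close_job(): hands the job in; it is judged then, once.
The state is a dict: "t": time; "q": joint angles; "qd": joint speeds; "joint_efforts": joint torques, N m; "position": TCP position; "orientation": TCP orientation; "ft_force": force on the tool from outside, world axes, zero at the start; "moment": the same for the moment, N m; "opening": finger opening in mm; "grasp_force": force on a finger pad.
Only numpy, scipy, OpenCV 4.12 (cv2) and the standard library are available. Lean on these libraries where they do the work, as an engineer would, in place of code of your own. Each camera call takes 0.05 s, during which the arm holds its last target. There are 200 camera calls.

## Working session

There is one attempt and no reset: what is moved stays moved. The work goes in short steps, Python scripts to look and compute and a tool call to move; the robot and the scene stay as the last step left them, time stands still between calls to the robot, and variables do not carry over. Pictures are saved under pics/ and viewed, at most 10 in all, crops included, and the job is handed in when it is done.

Besides the shell and the picture viewer there is one more tool, called after "Call:" as name(argument=value, ...), one argument or row to a line, values as JSON. play_rows: Moves the arm, as the interface text tells. Its arguments: {"type":"object","properties":{"motion":{"type":"array","items":{"type":"object","properties":{"dp":{"type":"array","items":{"type":"number","minimum":-1,"maximum":1}},"spin":{"type":"number","minimum":-1,"maximum":1},"jaw":{"type":"number"}}}},"squeeze":{"type":"number"}},"required":["motion"]}

```bash
mkdir -p pics; ls
python3 - <<'E'
from bench import robot
import cv2,numpy as np
np.set_printoptions(precision=4,suppress=True)
print(robot.observe())
for n in("scene","top"):
    cv2.imwrite(f"pics/{n}0.png",robot.grab_frame(n)); print(n,robot.camera_params(n))
print(robot.camera_params("wrist"))
E
```

```text
pics
{'t': 0.0, 'q': array([-1.207 ,  0.2414,  0.0038,  1.3352,  0.    ,  1.5708]), 'qd': array([-0.0003, -0.0004, -0.0006,  0.0007, -0.0004,  0.0012]), 'joint_efforts': array([ -0.0019, -37.2318,  25.2408,   0.017 ,  -0.0001,  -0.    ]), 'position': array([ 177.7001, -466.7116,  230.4175]), 'orientation': array([-3.1395, -0.    ,  0.3637]), 'ft_force': array([0.5599, 0.0533, 0.2473]), 'moment': array([ 0.0523,  0.0253, -0.0328]), 'grasp_force': 0.0, 'opening': 85.25244116417214}
scene {'fx': 514.9376596586504, 'fy': 514.9376596586504, 'cx': 323.91073119197256, 'cy': 201.34344515985288, 'camera_from_world': array([[   0.9666,   -0.2559,    0.015 , -509.9956],
       [  -0.1325,   -0.5489,   -0.8253,  193.5584],
       [   0.2194,    0.7958,   -0.5644, 1525.8881],
       [   0.    ,    0.    ,    0.    ,    1.    ]])}
top {'fx': 442.6787740645614, 'fy': 442.6787740645614, 'cx': 317.6501596810575, 'cy': 200.2407244526415, 'camera_from_world': array([[  -0.3642,   -0.9311,    0.0177,  193.2223],
       [  -0.7206,    0.2698,   -0.6387,  471.7802],
       [   0.59  ,   -0.2454,   -0.7692, 1097.2561],
       [   0.    ,    0.    ,    0.    ,    1.    ]])}
{'fx': 283.60186458798927, 'fy': 283.60186458798927, 'cx': 318.9305459170519, 'cy': 197.957630024239, 'mount': array([[   0.0011,   -0.9625,   -0.2713,   68.8847],
       [   1.    ,    0.001 ,    0.0006,    0.9357],
       [  -0.0003,   -0.2713,    0.9625, -142.5649],
       [   0.    ,    0.    ,    0.    ,    1.    ]])}
```

View pics/scene0.png

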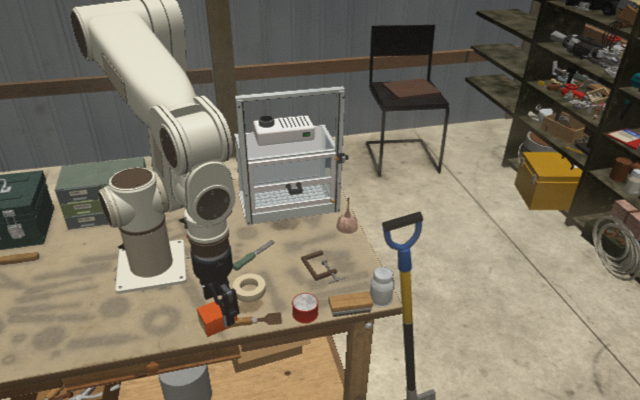

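View pics/top0.png

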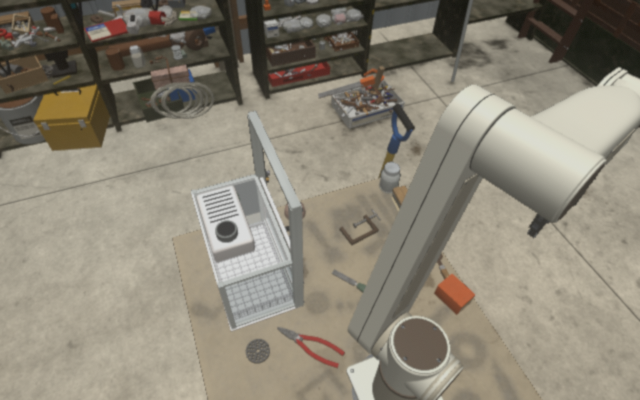

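The scene view shows the hood at (290,160) with its front towards the camera, the handle at (294,188), the clamp at (322,266), the oil can at (347,218), the jar at (382,285) and the tin at (305,307). The top view shows the hood at (245,250) and the clamp at (360,230).

```bash
cat > h.py <<'E'
import numpy as np,cv2
from scipy.spatial.transform import Rotation as Ro
from bench import robot
np.set_printoptions(precision=3,suppress=True)
def cam(n,st=None):
    p=robot.camera_params(n); K=np.array([[p['fx'],0,p['cx']],[0,p['fy'],p['cy']],[0,0,1]])
    if n=='wrist':
        T=np.eye(4);T[:3,:3]=Ro.from_euler('xyz',st['orientation']).as_matrix();T[:3,3]=st['position']
        return K,np.linalg.inv(T@p['mount'])
    return K,p['camera_from_world']
def ray(c,u,v):
    K,M=c; d=M[:3,:3].T@np.linalg.solve(K,[u,v,1.]); return -M[:3,:3].T@M[:3,3],d
def onz(c,u,v,z):
    o,d=ray(c,u,v); return o+d*(z-o[2])/d[2]
def proj(c,P):
    K,M=c; q=(np.atleast_2d(P)@M[:3,:3].T+M[:3,3])@K.T; return q[:,:2]/q[:,2:]
E
python3 - <<'E'
import cv2
a=cv2.imread('pics/scene0.png')
cv2.imwrite('pics/a.png',cv2.resize(a[80:330,225:415],None,fx=3.15,fy=2.4,interpolation=cv2.INTER_CUBIC) if 0 else cv2.resize(a[80:330,225:415],None,fx=2.4,fy=2.4,interpolation=cv2.INTER_CUBIC))
b=cv2.imread('pics/top0.png')
cv2.imwrite('pics/b.png',cv2.resize(b[100:340,180:420],None,fx=2.5,fy=2.5,interpolation=cv2.INTER_CUBIC))
E
```

```text
(no output)
```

View pics/a.png

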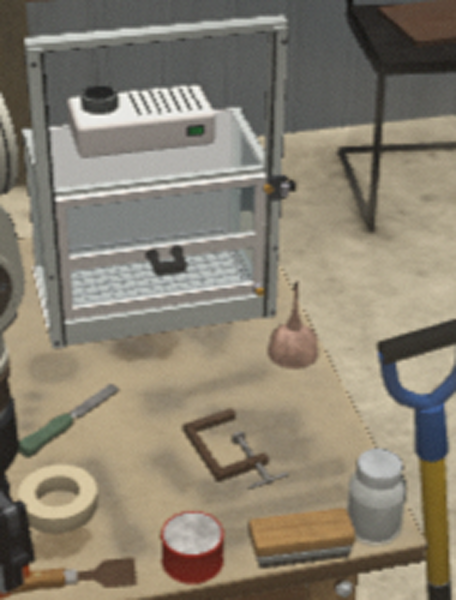

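View pics/b.png

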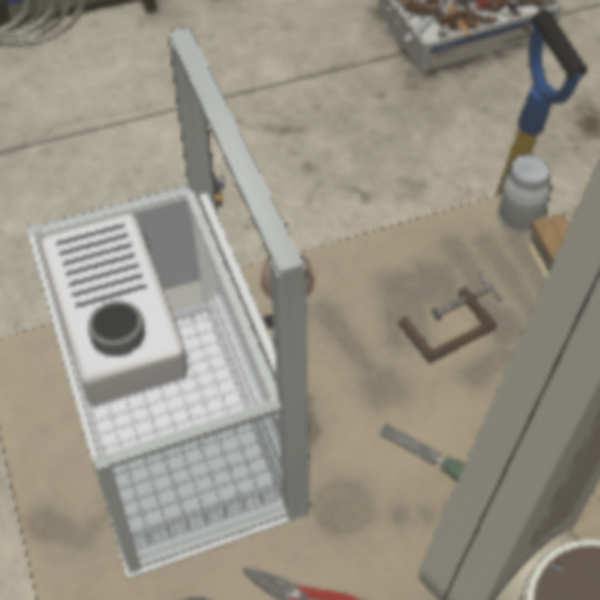

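Crop a (2.4x): rail feet are at (54,346) and (275,314), the handle bar at (166,261), the catch block at (283,187). The clamp's back runs from (185,428) to (222,475), with its screw end at (265,485). Crop b (2.5x): the near rail foot is at (308,514) and the clamp's corners are at (402,322), (432,358) and (493,325).

Run:
```python
from h import *
S,T=cam('scene'),cam('top')
a=lambda u,v:(u/2.4+225,v/2.4+80); b=lambda u,v:(u/2.5+180,v/2.5+100)
L=onz(S,*a(51,347),0);R=onz(S,*a(275,315),0);L2=onz(T,*b(308,516),0)
print('rail L',L,L2,'R',R,np.linalg.norm(L-R))
d=(R-L)/np.linalg.norm(R-L); print('yaw of hood -y dir',np.degrees(np.arctan2(d[1],d[0])))
tl,tr=onz(S,*a(27,44),442),onz(S,*a(287,22),442); print('top',tl,tr)
t1,t2=onz(T,*b(172,42),442),onz(T,*b(302,265),442); print('top cam far/near ',t1,t2)
for n,c in(('scene',[(184,428),(222,478),(234,413),(268,460)]),):
    print(n,[onz(S,*a(*p),12)for p in c])
print([onz(T,*b(*p),12) for p in [(434,360),(402,322),(495,325),(492,293)]])
for n,p,z in(('oil',(293,362),0),('tin',(192,575),0),('jar',(375,537),0)): print(n,onz(S,*a(*p),z))
print('handle',onz(S,*a(166,262),130))
print('shovel top',onz(S,*a(430,365),300))
```

```text
rail L [299.036 140.401   0.   ] [293.845 135.94    0.   ] R [620.7   140.612   0.   ] 321.6640366265075
yaw of hood -y dir 0.037581909557719825
top [302.595 146.99  442.   ] [622.353 144.05  442.   ]
top cam far/near  [603.541 159.242 442.   ] [297.682 136.22  442.   ]
scene [array([436.246, -83.009,  12.   ]), array([ 460.114, -182.56 ,   12.   ]), array([504.493, -69.811,  12.   ]), array([ 522.194, -165.233,   12.   ])]
[array([428.191, -78.362,  12.   ]), array([495.031, -64.301,  12.   ]), array([ 449.37 , -172.352,   12.   ]), array([ 496.51 , -191.391,   12.   ])]
oil [613.632  28.846   0.   ]
tin [ 393.071 -312.607    0.   ]
jar [ 609.324 -307.193    0.   ]
handle [458.305 117.456 130.   ]
shovel top [ 615.44  -376.667  300.   ]
```

Run:
```python
from h import *
S,T=cam('scene'),cam('top')
for z in (231,300,350,400,450,500,550,600): print(z,proj(S,[178,-467,z])[0])
for n,p in(('greenbox fl',(62,232)),('fr',(148,216)),('back wall base',(0,172)),('darkbox',(42,245)),('wall base',(230,200)),('table edge r?',(345,195))): print(n,onz(S,*p,0))
print('wall pts z=0 floor? skip; table far edge (top view)',onz(T,173,240,0),onz(T,208,400,0), 'right',onz(T,380,180,0))
print('pix base axis z0,300,600,900',proj(S,[[0,0,0],[0,0,300],[0,0,600],[0,0,900]]))
```

```text
231 [219.756 315.503]
300 [216.314 291.207]
350 [213.652 272.413]
400 [210.834 252.524]
450 [207.846 231.439]
500 [204.674 209.047]
550 [201.299 185.224]
600 [197.701 159.828]
greenbox fl [-280.044  240.641    0.   ]
fr [-14.908 266.297   0.   ]
back wall base [-560.225  690.612    0.   ]
darkbox [-330.034  185.069    0.   ]
wall base [262.957 297.813   0.   ]
table edge r? [668.035 233.061   0.   ]
wall pts z=0 floor? skip; table far edge (top view) [646.9   435.912   0.   ] [144.809 436.957   0.   ] right [ 648.06  -280.205    0.   ]
pix base axis z0,300,600,900 [[151.804 266.663]
 [132.025 180.83 ]
 [106.603  70.511]
 [ 72.724 -76.512]]
```

Call:
play_rows(
  motion=[
    {"dp": [0.1, -0.04, -0.2], "spin": 0.08},
    {"dp": [0.98, -0.38, -0.83], "spin": 1.0},
    {"dp": [0.98, -0.38, -0.83], "spin": 1.0},
    {"dp": [0.98, -0.38, -0.83], "spin": 1.0},
    {"dp": [0.98, -0.38, -0.83], "spin": 1.0},
    {"dp": [0.98, -0.38, -0.83], "spin": 1.0},
    {"dp": [0.98, -0.38, -0.83], "spin": 1.0},
    {"dp": [0.98, -0.38, -0.83], "spin": 1.0},
    {"dp": [0.98, -0.38, -0.83], "spin": 1.0},
    {"dp": [0.98, -0.38, -0.83], "spin": 1.0},
    {"dp": [0.98, -0.38, -0.83], "spin": 1.0},
    {"dp": [0.98, -0.38, -0.83], "spin": 1.0},
    {"dp": [0.98, -0.38, -0.83], "spin": 1.0},
    {"dp": [0.98, -0.38, -0.83], "spin": 1.0},
  ],
)

```text
invalid input at $.motion[0]: expected keys dp, spin, jaw
```

Call:
play_rows(
  motion=[
    {"dp": [0.1, -0.04, -0.2], "spin": 0.08, "jaw": 85},
    {"dp": [0.98, -0.38, -0.83], "spin": 1.0, "jaw": 85},
    {"dp": [0.98, -0.38, -0.83], "spin": 1.0, "jaw": 85},
    {"dp": [0.98, -0.38, -0.83], "spin": 1.0, "jaw": 85},
    {"dp": [0.98, -0.38, -0.83], "spin": 1.0, "jaw": 85},
    {"dp": [0.98, -0.38, -0.83], "spin": 1.0, "jaw": 85},
    {"dp": [0.98, -0.38, -0.83], "spin": 1.0, "jaw": 85},
    {"dp": [0.98, -0.38, -0.83], "spin": 1.0, "jaw": 85},
    {"dp": [0.98, -0.38, -0.83], "spin": 1.0, "jaw": 85},
    {"dp": [0.98, -0.38, -0.83], "spin": 1.0, "jaw": 85},
    {"dp": [0.98, -0.38, -0.83], "spin": 1.0, "jaw": 85},
    {"dp": [0.98, -0.38, -0.83], "spin": 1.0, "jaw": 85},
    {"dp": [0.98, -0.38, -0.83], "spin": 1.0, "jaw": 85},
    {"dp": [0.98, -0.38, -0.83], "spin": 1.0, "jaw": 85},
  ],
)

```text
t: 1.27
position: [307.4, -343.1, 479.1]
orientation: [-3.018, 0.015, -0.921]
ft_force: [0.6, -1.7, -0.4]
opening: 85.1
grasp_force: 0.0
```

Run:
```python
from h import *
s=robot.observe();print(s['t'],s['q'],s['position'],s['orientation'])
cv2.imwrite('pics/w1.png',robot.grab_frame('wrist'))
```

```text
1.2667 [-0.922  0.221  0.62   1.986  0.124  3.141] [ 307.443 -343.138  479.134] [-3.018  0.015 -0.921]
```

View pics/w1.png

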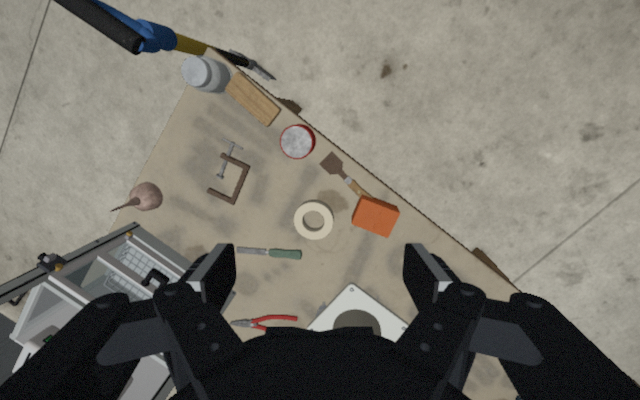

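The wrist view shows the clamp at (230,180), tin (298,142), jar (200,72), oil can (145,197) and the hood's handle at (155,280). Joint 6 hit its limit, and the tool tilted slightly. I'll check whether the tilt is kept when I back off.

Call:
play_rows(
  motion=[
    {"dp": [0, 0, 0], "spin": -0.4, "jaw": 85},
    {"dp": [0, 0, 0], "spin": -0.4, "jaw": 85},
    {"dp": [0, 0, 0], "spin": -0.4, "jaw": 85},
    {"dp": [0, 0, 0], "spin": -0.4, "jaw": 85},
    {"dp": [0, 0, 0], "spin": -0.4, "jaw": 85},
    {"dp": [0, 0, 0], "spin": -0.4, "jaw": 85},
    {"dp": [0, 0, 0], "spin": -0.4, "jaw": 85},
  ],
)

```text
t: 1.9
position: [308.0, -342.4, 479.4]
orientation: [-3.032, -0.06, -0.297]
ft_force: [-0.5, 0.3, 0.2]
opening: 84.7
grasp_force: 0.0
```

Run:
```python
from h import *
s=robot.observe();print(s['t'],s['q'],s['position'],s['orientation'])
```

```text
1.9 [-0.92   0.22   0.62   1.986  0.124  2.515] [ 307.999 -342.385  479.362] [-3.032 -0.06  -0.297]
```

Call:
play_rows(
  motion=[
    {"dp": [0.2, -1.0, 0.1], "spin": 0.4, "jaw": 85},
    {"dp": [0.2, -1.0, 0.1], "spin": 0.4, "jaw": 85},
    {"dp": [0.2, -1.0, 0.1], "spin": 0.4, "jaw": 85},
    {"dp": [0.2, -1.0, 0.1], "spin": 0.4, "jaw": 85},
    {"dp": [0.2, -1.0, 0.1], "spin": 0.4, "jaw": 85},
    {"dp": [0.2, -1.0, 0.1], "spin": 0.4, "jaw": 85},
    {"dp": [0.2, -1.0, 0.1], "spin": 0.4, "jaw": 85},
    {"dp": [0.2, -1.0, 0.1], "spin": 0.4, "jaw": 85},
    {"dp": [0.2, -1.0, 0.1], "spin": 0.4, "jaw": 85},
    {"dp": [0.2, -1.0, 0.1], "spin": 0.4, "jaw": 85},
    {"dp": [0.2, -1.0, 0.1], "spin": 0.4, "jaw": 85},
    {"dp": [0.2, -1.0, 0.1], "spin": 0.4, "jaw": 85},
  ],
)

```text
t: 2.9
position: [268.2, -247.2, 485.9]
orientation: [-2.984, 0.015, -0.876]
ft_force: [-0.1, 0.3, 0.0]
opening: 84.8
grasp_force: 0.0
```

```bash
cat >> h.py <<'E'
def show():
    s=robot.observe();R=Ro.from_euler('xyz',s['orientation']).as_matrix()
    z=R[:,2];print('t',s['t'],'q',s['q'],'p',s['position'],'f',s['ft_force'],'open',s['opening'],s['grasp_force'])
    print('x',R[:,0],'y',R[:,1],'z',z,'tilt',np.degrees(np.arccos(-z[2])),'az',np.degrees(np.arctan2(z[1],z[0])),'rpy',s['orientation'])
    return s,R
def to(target,R=None,s=None):
    s=s or robot.observe();R=Ro.from_euler('xyz',s['orientation']).as_matrix()
    d=R.T@(np.array(target)-s['position'])/300;print('dp to',target,d,'rows',np.linalg.norm(d)*300/41.7);return d
E
python3 -c "
from h import *
show()"
```

```text
t 2.9 q [-0.876  0.015  0.396  1.967  0.158  3.142] p [ 268.185 -247.18   485.858] f [-0.119  0.257  0.021] open 84.81054342983302 0.0
x [ 0.64  -0.768 -0.015] y [-0.76  -0.631 -0.157] z [ 0.111  0.112 -0.987] tilt 9.081020522781037 az 45.164944934359944 rpy [-2.984  0.015 -0.876]
```

Call:
play_rows(
  motion=[
    {"dp": [-0.3, -0.35, 0.05], "spin": -1.0, "jaw": 85},
    {"dp": [-0.81, -0.93, 0.15], "spin": -1.0, "jaw": 85},
    {"dp": [-0.81, -0.93, 0.15], "spin": -1.0, "jaw": 85},
    {"dp": [-0.81, -0.93, 0.15], "spin": -1.0, "jaw": 85},
    {"dp": [-0.81, -0.93, 0.15], "spin": -1.0, "jaw": 85},
    {"dp": [-0.81, -0.93, 0.15], "spin": -1.0, "jaw": 85},
    {"dp": [-0.81, -0.93, 0.15], "spin": -1.0, "jaw": 85},
    {"dp": [-0.81, -0.93, 0.15], "spin": -1.0, "jaw": 85},
    {"dp": [-0.81, -0.93, 0.15], "spin": -1.0, "jaw": 85},
    {"dp": [-0.81, -0.93, 0.15], "spin": -1.0, "jaw": 85},
    {"dp": [-0.81, -0.93, 0.15], "spin": -1.0, "jaw": 85},
    {"dp": [-0.81, -0.93, 0.15], "spin": -1.0, "jaw": 85},
    {"dp": [-0.81, -0.93, 0.15], "spin": -1.0, "jaw": 85},
    {"dp": [-0.81, -0.93, 0.15], "spin": -1.0, "jaw": 85},
  ],
)

```text
t: 4.07
position: [329.2, 120.8, 488.5]
orientation: [-3.126, -0.157, 0.695]
ft_force: [0.4, 0.2, -0.3]
opening: 84.7
grasp_force: 0.0
```

```bash
python3 -c "
from h import *
show()"
```

```text
t 4.0667 q [ 0.285 -0.129  0.268  1.83   0.077  2.736] p [329.243 120.802 488.548] f [ 0.361  0.243 -0.329] open 84.69837788668114 0.0
x [0.759 0.632 0.156] y [ 0.642 -0.766 -0.015] z [ 0.11   0.112 -0.988] tilt 9.045025674362723 az 45.515516203675624 rpy [-3.126 -0.157  0.695]
```

Call:
play_rows(
  motion=[
    {"dp": [0, 0, 0], "spin": 1.0, "jaw": 85},
    {"dp": [0, 0, 0], "spin": 1.0, "jaw": 85},
    {"dp": [0, 0, 0], "spin": 1.0, "jaw": 85},
    {"dp": [0.3, -0.38, 0.05], "spin": 1.0, "jaw": 85},
    {"dp": [0.3, -0.38, 0.05], "spin": 1.0, "jaw": 85},
    {"dp": [0.3, -0.38, 0.05], "spin": 1.0, "jaw": 85},
    {"dp": [0.3, -0.38, 0.05], "spin": 1.0, "jaw": 85},
    {"dp": [0.3, -0.38, 0.05], "spin": 1.0, "jaw": 85},
    {"dp": [0.3, -0.38, 0.05], "spin": 1.0, "jaw": 85},
    {"dp": [0.3, -0.38, 0.05], "spin": 1.0, "jaw": 85},
    {"dp": [0.3, -0.38, 0.05], "spin": 1.0, "jaw": 85},
  ],
)

```text
t: 4.98
position: [296.6, 18.1, 490.0]
orientation: [-2.794, -0.006, -0.294]
ft_force: [-0.4, -0.4, -0.2]
opening: 85.2
grasp_force: 0.0
```

```bash
python3 -c "
from h import *
show()"
```

```text
t 4.9833 q [-0.294 -0.174  0.199  1.938  0.347  3.142] p [296.57   18.115 489.996] f [-0.419 -0.444 -0.164] open 85.23442520166088 0.0
x [ 0.957 -0.29   0.006] y [-0.271 -0.9   -0.341] z [ 0.104  0.324 -0.94 ] tilt 19.913084710250367 az 72.14478899356313 rpy [-2.794 -0.006 -0.294]
```

Call:
play_rows(
  motion=[
    {"dp": [-0.07, -0.58, 0.21], "spin": -0.63, "jaw": 85},
    {"dp": [-0.07, -0.58, 0.21], "spin": -0.63, "jaw": 85},
    {"dp": [-0.07, -0.58, 0.21], "spin": -0.63, "jaw": 85},
    {"dp": [-0.07, -0.58, 0.21], "spin": -0.63, "jaw": 85},
    {"dp": [-0.07, -0.58, 0.21], "spin": -0.63, "jaw": 85},
    {"dp": [-0.07, -0.58, 0.21], "spin": -0.63, "jaw": 85},
    {"dp": [-0.07, -0.58, 0.21], "spin": -0.63, "jaw": 85},
    {"dp": [-0.07, -0.58, 0.21], "spin": -0.63, "jaw": 85},
    {"dp": [-0.07, -0.58, 0.21], "spin": 1.0, "jaw": 85},
    {"dp": [-0.07, -0.58, 0.21], "spin": 1.0, "jaw": 85},
    {"dp": [-0.07, -0.58, 0.21], "spin": 1.0, "jaw": 85},
    {"dp": [-0.07, -0.58, 0.21], "spin": 1.0, "jaw": 85},
    {"dp": [-0.07, -0.58, 0.21], "spin": 1.0, "jaw": 85},
    {"dp": [-0.07, -0.58, 0.21], "spin": 1.0, "jaw": 85},
    {"dp": [-0.07, -0.58, 0.21], "spin": 1.0, "jaw": 85},
    {"dp": [-0.07, -0.58, 0.21], "spin": 1.0, "jaw": 85},
    {"dp": [-0.07, -0.58, 0.21], "spin": 1.0, "jaw": 85},
    {"dp": [-0.07, -0.58, 0.21], "spin": 1.0, "jaw": 85},
    {"dp": [-0.07, -0.58, 0.21], "spin": 1.0, "jaw": 85},
  ],
)

```text
t: 6.57
position: [303.3, 86.4, 490.8]
orientation: [-2.553, 0.152, -0.286]
ft_force: [0.8, -0.4, 0.3]
opening: 85.1
grasp_force: 0.0
```

```bash
python3 -c "
from h import *
show()"
```

```text
t 6.5667 q [-0.286 -0.113  0.151  1.987  0.588  3.142] p [303.284  86.393 490.774] f [ 0.846 -0.448  0.287] open 85.09880542500426 0.0
x [ 0.948 -0.279 -0.152] y [-0.315 -0.775 -0.548] z [ 0.035  0.568 -0.822] tilt 34.678430568418804 az 86.44756601043402 rpy [-2.553  0.152 -0.286]
```

```bash
python3 -c "
from h import *
to([440,0,330])"
```

```text
dp to [440, 0, 330] [0.594 0.373 0.293] rows 5.468646406709255
```

Call:
play_rows(
  motion=[
    {"dp": [0.3, 0.19, 0.15], "spin": -1.0, "jaw": 85},
    {"dp": [0.59, 0.37, 0.29], "spin": -1.0, "jaw": 85},
    {"dp": [0.59, 0.37, 0.29], "spin": -1.0, "jaw": 85},
    {"dp": [0.59, 0.37, 0.29], "spin": -1.0, "jaw": 85},
    {"dp": [0.59, 0.37, 0.29], "spin": -1.0, "jaw": 85},
    {"dp": [0.59, 0.37, 0.29], "spin": -1.0, "jaw": 85},
    {"dp": [0.59, 0.37, 0.29], "spin": -1.0, "jaw": 85},
    {"dp": [0.59, 0.37, 0.29], "spin": -1.0, "jaw": 85},
    {"dp": [0.59, 0.37, 0.29], "spin": -1.0, "jaw": 85},
    {"dp": [0.59, 0.37, 0.29], "spin": -1.0, "jaw": 85},
    {"dp": [0.59, 0.37, 0.29], "spin": -1.0, "jaw": 85},
    {"dp": [0.59, 0.37, 0.29], "spin": -1.0, "jaw": 85},
    {"dp": [0.59, 0.37, 0.29], "spin": -1.0, "jaw": 85},
  ],
)

```text
t: 7.65
position: [440.0, 1.4, 332.1]
orientation: [-2.964, -0.58, 1.193]
ft_force: [0.2, 0.6, 0.5]
opening: 85.0
grasp_force: 0.0
```

Call:
play_rows(
  motion=[
    {"dp": [0, 0, 0], "spin": -1.0, "jaw": 85},
    {"dp": [0, 0, 0], "spin": -1.0, "jaw": 85},
    {"dp": [0, 0, 0], "spin": -1.0, "jaw": 85},
    {"dp": [0, 0, 0], "spin": -1.0, "jaw": 85},
    {"dp": [0, 0, 0], "spin": -1.0, "jaw": 85},
    {"dp": [0, 0, 0], "spin": -1.0, "jaw": 85},
    {"dp": [0, 0, 0], "spin": -1.0, "jaw": 85},
    {"dp": [0, 0, 0], "spin": -1.0, "jaw": 85},
    {"dp": [0, 0, 0], "spin": -1.0, "jaw": 85},
    {"dp": [0, 0, 0], "spin": -1.0, "jaw": 85},
    {"dp": [0, 0, 0], "spin": -1.0, "jaw": 85},
    {"dp": [0, 0, 0], "spin": -1.0, "jaw": 85},
    {"dp": [0, 0, 0], "spin": -1.0, "jaw": 85},
  ],
)

```text
t: 8.73
position: [440.0, 1.4, 332.1]
orientation: [2.554, -0.148, 2.862]
ft_force: [-0.4, 0.3, -0.3]
opening: 84.8
grasp_force: 0.0
```

Call:
play_rows(
  motion=[
    {"dp": [0, 0, 0], "spin": -1.0, "jaw": 85},
    {"dp": [0, 0, 0], "spin": -1.0, "jaw": 85},
    {"dp": [0, 0, 0], "spin": -1.0, "jaw": 85},
    {"dp": [0, 0, 0], "spin": -1.0, "jaw": 85},
    {"dp": [0, 0, 0], "spin": -1.0, "jaw": 85},
    {"dp": [0, 0, 0], "spin": -1.0, "jaw": 85},
    {"dp": [0, 0, 0], "spin": -1.0, "jaw": 85},
    {"dp": [0, 0, 0], "spin": -1.0, "jaw": 85},
    {"dp": [0, 0, 0], "spin": -1.0, "jaw": 85},
    {"dp": [0, 0, 0], "spin": -1.0, "jaw": 85},
    {"dp": [0, 0, 0], "spin": -1.0, "jaw": 85},
    {"dp": [0, 0, 0], "spin": -1.0, "jaw": 85},
    {"dp": [0, 0, 0], "spin": -1.0, "jaw": 85},
  ],
)

```text
t: 9.82
position: [440.0, 1.4, 332.1]
orientation: [2.964, 0.58, -1.948]
ft_force: [-0.4, 0.2, -0.1]
opening: 85.0
grasp_force: 0.0
```

```bash
python3 -c "
from h import *
s,R=show();to([456,50,230])
y=R[:,1];x=R[:,0];print('spin to align',np.degrees(np.arctan2(x[0],-y[0]))) 
cv2.imwrite('pics/w2.png',robot.grab_frame('wrist'))"
```

```text
t 9.8167 q [-0.378  0.192  0.06   1.65   0.57  -1.687] p [439.988   1.422 332.085] f [-0.416  0.209 -0.087] open 85.0065577767456 0.0
x [-0.308 -0.778 -0.548] y [-0.951  0.273  0.147] z [ 0.035  0.566 -0.823] tilt 34.57828306134228 az 86.47630161834466 rpy [ 2.964  0.58  -1.948]
dp to [456, 50, 230] [ 0.044 -0.057  0.374] rows 2.738182918109318
spin to align -17.962065734869093
```

View pics/w2.png

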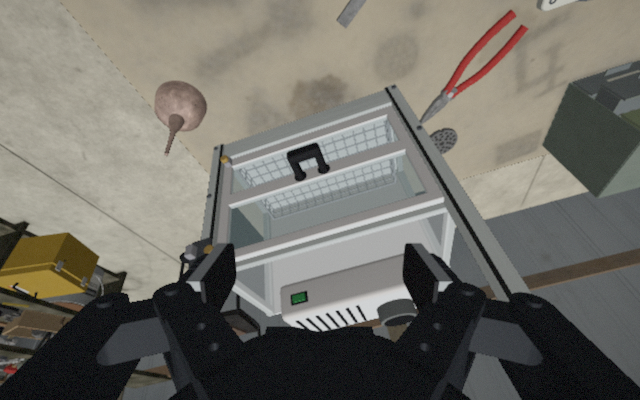

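The wrist view shows the grip bar from about (289,155) to (323,147) and the rail feet at (217,147) and (391,88). The oil can is at (180,105), well clear.

```bash
python3 -c "
from h import *
s=robot.observe();W=cam('wrist',s);S=cam('scene')
im=cv2.imread('pics/w2.png')
m=(im.max(2)<45).astype('uint8');m[:130]=0;m[190:]=0;m[:,:270]=0;m[:,345:]=0
ys,xs=np.nonzero(m);print(xs.min(),xs.max(),ys.min(),ys.max())
for y in range(142,182,3):
  r=xs[ys==y]; print(y,(r.min(),r.max(),len(r)) if len(r) else '')
for n,p,z in(('barL',(289,155),130),('barR',(323,147),130),('barC',(306,151),130),('railR foot',(217,147),0),('railL foot',(391,88),0)): print(n,onz(W,*p,z))
o1,d1=ray(W,306,151);o2,d2=ray(S,166/2.4+225,264/2.4+80)
A=np.c_[d1,-d2];t=np.linalg.lstsq(A,o2-o1,rcond=None)[0];print('tri',o1+d1*t[0],o2+d2*t[1])
"
```

```text
288 328 143 180
142 
145 (np.int64(309), np.int64(317), 9)
148 (np.int64(300), np.int64(318), 19)
151 (np.int64(291), np.int64(319), 29)
154 (np.int64(288), np.int64(321), 32)
157 (np.int64(288), np.int64(322), 26)
160 (np.int64(289), np.int64(323), 19)
163 (np.int64(291), np.int64(324), 14)
166 (np.int64(292), np.int64(328), 18)
169 (np.int64(293), np.int64(328), 19)
172 (np.int64(295), np.int64(325), 17)
175 (np.int64(296), np.int64(305), 10)
178 (np.int64(295), np.int64(303), 9)
181 
barL [477.55   98.677 130.   ]
barR [432.952 103.304 130.   ]
barC [455.199 100.996 130.   ]
railR foot [615.907 139.637   0.   ]
railL foot [306.031 138.986   0.   ]
tri [452.706  86.716 147.137] [452.058  86.869 147.171]
```

```bash
python3 -c "
from h import *
to([455,70,180])"
```

```text
dp to [455, 70, 180] [ 0.085 -0.06   0.549] rows 4.017516684738065
```

Call:
play_rows(
  motion=[
    {"dp": [0.04, -0.03, 0.27], "spin": -0.1, "jaw": 85},
    {"dp": [0.085, -0.06, 0.55], "spin": -0.2, "jaw": 85},
    {"dp": [0.085, -0.06, 0.55], "spin": -0.2, "jaw": 85},
    {"dp": [0.085, -0.06, 0.55], "spin": -0.2, "jaw": 85},
    {"dp": [0.085, -0.06, 0.55], "spin": -0.2, "jaw": 85},
    {"dp": [0.085, -0.06, 0.55], "spin": -0.2, "jaw": 85},
  ],
)

```text
t: 10.37
position: [453.0, 71.1, 178.3]
orientation: [-3.116, 0.604, -1.578]
ft_force: [0.7, 0.3, 0.4]
opening: 85.1
grasp_force: 0.0
```

```bash
python3 -c "
from h import *
s,R=show()
im=robot.grab_frame('wrist');cv2.imwrite('pics/w3.png',im)
W=cam('wrist',s);print(proj(W,[[456,107,130],[478,107,138],[434,107,138],[456,100,138],[456,114,138]]))"
```

```text
t 10.3667 q [-0.224  0.255 -0.27   1.163  0.594 -1.816] p [453.001  71.119 178.287] f [0.683 0.264 0.402] open 85.08819019701066 0.0
x [-0.006 -0.823 -0.568] y [-1.     0.022 -0.021] z [ 0.03   0.568 -0.823] tilt 34.633131742552735 az 87.0026254546715 rpy [-3.116  0.604 -1.578]
[[317.672 216.187]
 [287.802 224.766]
 [347.2   225.135]
 [317.169 219.469]
 [317.637 230.157]]
```

View pics/w3.png

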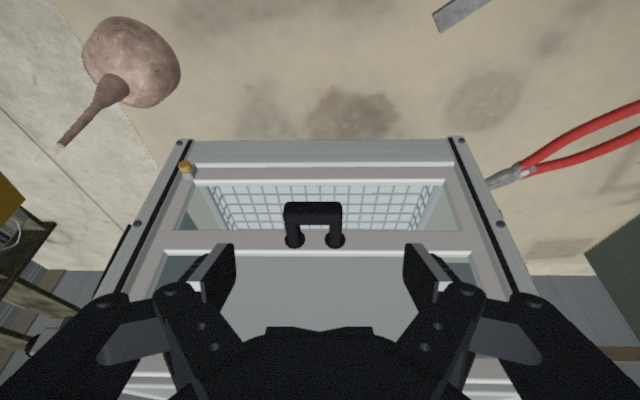

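The handle bar spans columns 284–342 and rows 202–224, within 2–3 mm of the prediction, so the bar centre is about (458,106,130). Moving in to grip it.

```bash
python3 -c "
from h import *
to([458,117,114.5])"
```

```text
dp to [458, 117, 114.5] [-0.004 -0.002  0.269] rows 1.935335552263562
```

Call:
play_rows(
  motion=[
    {"dp": [0, 0, 0.1], "spin": 0, "jaw": 85},
    {"dp": [0, 0, 0.2], "spin": 0, "jaw": 85},
    {"dp": [-0.004, -0.005, 0.27], "spin": 0, "jaw": 85},
    {"dp": [-0.004, -0.005, 0.27], "spin": 0, "jaw": 85},
    {"dp": [-0.004, -0.005, 0.27], "spin": 0, "jaw": 55},
    {"dp": [-0.004, -0.005, 0.27], "spin": 0, "jaw": 30},
    {"dp": [-0.004, -0.005, 0.27], "spin": 0, "jaw": 30},
    {"dp": [-0.004, -0.005, 0.27], "spin": 0, "jaw": 30},
    {"dp": [-0.004, -0.005, 0.27], "spin": 0, "jaw": 30},
    {"dp": [-0.004, -0.005, 0.27], "spin": 0, "jaw": 30},
  ],
  squeeze=80,
)

```text
t: 11.25
position: [460.2, 115.5, 116.0]
orientation: [-3.105, 0.602, -1.573]
ft_force: [-3.4, -6.6, 10.4]
opening: 42.9
grasp_force: 80.2
```

```bash
python3 -c "
from h import *
s,R=show();p=s['position'];to(p+[0,0,130]);to(p+[0,0,200])"
```

```text
t 11.25 q [-0.125  0.308 -0.384  0.918  0.602 -1.694] p [460.175 115.517 115.992] f [-3.397 -6.611 10.425] open 42.88354610128387 80.20102761453018
x [-0.002 -0.824 -0.566] y [-0.999  0.023 -0.03 ] z [ 0.038  0.566 -0.824] tilt 34.53707885116683 az 86.13826808687793 rpy [-3.105  0.602 -1.573]
dp to [460.175 115.517 245.992] [-0.245 -0.013 -0.357] rows 3.1175059952038366
dp to [460.175 115.517 315.992] [-0.377 -0.02  -0.549] rows 4.796163069544364
```

Call:
play_rows(
  motion=[
    {"dp": [-0.028, -0.002, -0.041], "spin": 0, "jaw": 30},
    {"dp": [-0.057, -0.003, -0.082], "spin": 0, "jaw": 30},
    {"dp": [-0.085, -0.0045, -0.124], "spin": 0, "jaw": 30},
    {"dp": [-0.113, -0.006, -0.165], "spin": 0, "jaw": 30},
    {"dp": [-0.142, -0.0075, -0.206], "spin": 0, "jaw": 30},
    {"dp": [-0.17, -0.009, -0.247], "spin": 0, "jaw": 30},
    {"dp": [-0.198, -0.0105, -0.288], "spin": 0, "jaw": 30},
    {"dp": [-0.226, -0.012, -0.33], "spin": 0, "jaw": 30},
    {"dp": [-0.255, -0.0135, -0.371], "spin": 0, "jaw": 30},
    {"dp": [-0.264, -0.014, -0.385], "spin": 0, "jaw": 30},
    {"dp": [-0.264, -0.014, -0.385], "spin": 0, "jaw": 30},
  ],
)

```text
t: 12.17
position: [460.1, 115.4, 255.0]
orientation: [-3.105, 0.6, -1.572]
ft_force: [2.4, -3.3, -2.7]
opening: 42.5
grasp_force: 83.3
```

```bash
python3 -c "
from h import *
show()"
```

```text
t 12.1667 q [-0.124  0.17  -0.163  1.277  0.6   -1.694] p [460.105 115.449 254.999] f [ 2.429 -3.259 -2.689] open 42.5497133931129 83.28846671618521
x [-0.001 -0.825 -0.565] y [-0.999  0.022 -0.03 ] z [ 0.038  0.564 -0.825] tilt 34.45251350369835 az 86.18035735257104 rpy [-3.105  0.6   -1.572]
```

Call:
play_rows(
  motion=[
    {"dp": [-0.01, -0.001, -0.014], "spin": 0, "jaw": 30},
    {"dp": [-0.019, -0.001, -0.0275], "spin": 0, "jaw": 30},
    {"dp": [-0.019, -0.001, -0.0275], "spin": 0, "jaw": 30},
  ],
)

```text
t: 12.42
position: [460.1, 115.5, 263.8]
orientation: [-3.106, 0.6, -1.573]
ft_force: [2.2, -4.5, -3.4]
opening: 42.5
grasp_force: 83.3
```

Call:
play_rows(
  motion=[
    {"dp": [-0.01, -0.001, -0.014], "spin": 0, "jaw": 30},
    {"dp": [-0.019, -0.001, -0.0275], "spin": 0, "jaw": 30},
    {"dp": [-0.019, -0.001, -0.0275], "spin": 0, "jaw": 30},
  ],
)

```text
t: 12.67
position: [460.0, 115.5, 272.7]
orientation: [-3.108, 0.6, -1.573]
ft_force: [4.5, -3.8, -5.7]
opening: 42.5
grasp_force: 84.8
```

Call:
play_rows(
  motion=[
    {"dp": [-0.01, -0.001, -0.014], "spin": 0, "jaw": 30},
    {"dp": [-0.019, -0.001, -0.0275], "spin": 0, "jaw": 30},
    {"dp": [-0.019, -0.001, -0.0275], "spin": 0, "jaw": 30},
  ],
)

```text
t: 12.92
position: [460.0, 115.5, 283.6]
orientation: [-3.107, 0.6, -1.573]
ft_force: [2.0, -5.6, -2.7]
opening: 42.3
grasp_force: 87.3
```

Call:
play_rows(
  motion=[
    {"dp": [-0.01, -0.001, -0.014], "spin": 0, "jaw": 30},
    {"dp": [-0.019, -0.001, -0.0275], "spin": 0, "jaw": 30},
    {"dp": [-0.019, -0.001, -0.0275], "spin": 0, "jaw": 30},
  ],
)

```text
t: 13.17
position: [460.1, 115.5, 294.0]
orientation: [-3.106, 0.6, -1.573]
ft_force: [2.2, -5.7, -2.7]
opening: 42.4
grasp_force: 87.5
```

Call:
play_rows(
  motion=[
    {"dp": [-0.01, -0.001, -0.014], "spin": 0, "jaw": 30},
    {"dp": [-0.025, -0.001, -0.0357], "spin": 0, "jaw": 30},
    {"dp": [-0.025, -0.001, -0.0357], "spin": 0, "jaw": 30},
  ],
)

```text
t: 13.42
position: [460.1, 115.5, 307.2]
orientation: [-3.106, 0.6, -1.573]
ft_force: [1.8, -6.9, -2.6]
opening: 42.2
grasp_force: 87.5
```

Call:
play_rows(
  motion=[
    {"dp": [0.008, 0, 0.011], "spin": 0, "jaw": 30},
    {"dp": [0.017, 0, 0.025], "spin": 0, "jaw": 30},
    {"dp": [0.026, 0.001, 0.038], "spin": 0, "jaw": 30},
    {"dp": [0.026, 0.001, 0.038], "spin": 0, "jaw": 30},
  ],
)

```text
t: 13.75
position: [460.1, 115.5, 291.5]
orientation: [-3.108, 0.6, -1.574]
ft_force: [3.2, -5.8, -2.9]
opening: 42.6
grasp_force: 87.4
```

Call:
play_rows(
  motion=[
    {"dp": [0.003, 0, 0.004], "spin": 0, "jaw": 30},
    {"dp": [0.0057, 0, 0.0083], "spin": 0, "jaw": 30},
    {"dp": [0.0057, 0, 0.0083], "spin": 0, "jaw": 30},
  ],
)

```text
t: 14.0
position: [460.1, 115.5, 289.4]
orientation: [-3.107, 0.6, -1.574]
ft_force: [0.8, -5.8, -1.4]
opening: 42.2
grasp_force: 87.7
```

Call:
play_rows(
  motion=[
    {"dp": [0.003, 0, 0.004], "spin": 0, "jaw": 30},
    {"dp": [0.0057, 0, 0.0083], "spin": 0, "jaw": 30},
    {"dp": [0.0057, 0, 0.0083], "spin": 0, "jaw": 30},
  ],
)

```text
t: 14.25
position: [460.1, 115.5, 287.9]
orientation: [-3.106, 0.601, -1.573]
ft_force: [-2.3, -13.0, 6.8]
opening: 42.9
grasp_force: 89.2
```

Call:
play_rows(
  motion=[
    {"dp": [-0.0018, 0, -0.0026], "spin": 0, "jaw": 30},
    {"dp": [-0.0018, 0, -0.0026], "spin": 0, "jaw": 30},
  ],
)

```text
t: 14.42
position: [460.1, 115.5, 288.9]
orientation: [-3.106, 0.601, -1.573]
ft_force: [-2.4, -11.9, 4.0]
opening: 42.4
grasp_force: 88.7
```

Call:
play_rows(
  motion=[
    {"dp": [-0.0015, 0, -0.0022], "spin": 0, "jaw": 30},
    {"dp": [-0.0015, 0, -0.0022], "spin": 0, "jaw": 46},
    {"dp": [-0.0015, 0, -0.0022], "spin": 0, "jaw": 60},
    {"dp": [-0.0015, 0, -0.0022], "spin": 0, "jaw": 85},
    {"dp": [-0.0015, 0, -0.0022], "spin": 0, "jaw": 85},
    {"dp": [-0.0015, 0, -0.0022], "spin": 0, "jaw": 85},
  ],
)

```text
t: 14.92
position: [459.6, 117.1, 289.0]
orientation: [-3.108, 0.603, -1.573]
ft_force: [0.2, 0.5, -0.2]
opening: 85.0
grasp_force: 0.0
```

```bash
python3 -c "
from h import *
s,R=show();p=s['position'];to(p-R[:,2]*130)
im=robot.grab_frame('scene');cv2.imwrite('pics/s2.png',cv2.resize(im[60:330,200:420],None,fx=2.2,fy=2.2))"
```

```text
t 14.9167 q [-0.122  0.153 -0.094  1.365  0.603 -1.693] p [459.639 117.119 289.011] f [ 0.219  0.478 -0.193] open 85.02528595979523 0.0
x [-0.002 -0.823 -0.567] y [-0.999  0.021 -0.028] z [ 0.035  0.567 -0.823] tilt 34.613508539166 az 86.47840633784278 rpy [-3.108  0.603 -1.573]
dp to [455.103  43.414 396.001] [ 0.    -0.    -0.433] rows 3.1175059952038366
```

View pics/s2.png

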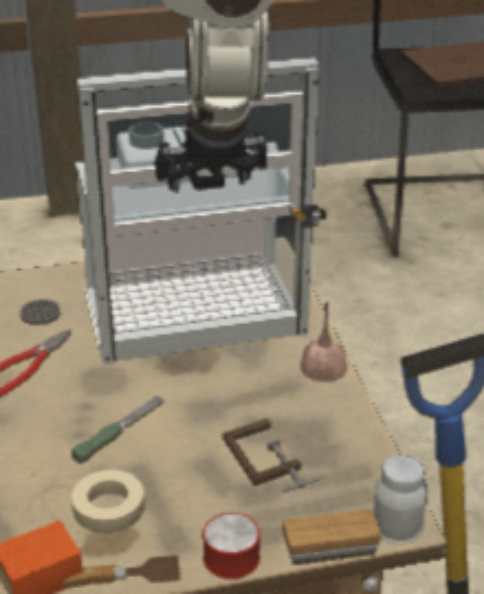

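The sash is up and holding by itself, with its lower edge near (195,215) in the crop and the basket open below. The other objects are undisturbed. Next I'll retreat and look at the clamp from close by.

```bash
python3 -c "
from h import *
to([470,-240,210]);to([470,-100,300])"
```

```text
dp to [470, -240, 210] [ 1.13  -0.052 -0.457] rows 8.773486130704754
dp to [470, -100, 300] [ 0.575 -0.051 -0.439] rows 5.2180902982265085
```

Call:
play_rows(
  motion=[
    {"dp": [0, 0, -0.12], "spin": 0, "jaw": 85},
    {"dp": [0, 0, -0.25], "spin": 0, "jaw": 85},
    {"dp": [0, 0, -0.37], "spin": 0, "jaw": 85},
    {"dp": [0.1, 0, -0.45], "spin": 0, "jaw": 85},
    {"dp": [1.0, -0.05, -0.45], "spin": 0, "jaw": 85},
    {"dp": [1.0, -0.05, -0.45], "spin": 0, "jaw": 85},
    {"dp": [1.0, -0.05, -0.45], "spin": 0, "jaw": 85},
    {"dp": [1.0, -0.05, -0.45], "spin": 0, "jaw": 85},
    {"dp": [1.0, -0.05, -0.45], "spin": 0, "jaw": 85},
    {"dp": [1.0, -0.05, -0.45], "spin": 0, "jaw": 85},
    {"dp": [1.0, -0.05, -0.45], "spin": 0, "jaw": 85},
    {"dp": [1.0, -0.05, -0.45], "spin": 0, "jaw": 85},
  ],
)

```text
t: 15.97
position: [468.6, -210.0, 226.2]
orientation: [-3.114, 0.606, -1.581]
ft_force: [0.2, 0.1, -0.2]
opening: 85.2
grasp_force: 0.0
```

```bash
python3 -c "
from h import *
s,R=show();im=robot.grab_frame('wrist');cv2.imwrite('pics/w4.png',im)
print(proj(cam('wrist',s),[[436,-80,12],[458,-177,12],[500,-68,12],[393,-313,46]]))
np.save('w4.npy',np.r_[s['position'],s['orientation']])"
```

```text
t 15.9667 q [-0.695  0.545  0.284  1.701  0.476 -2.344] p [ 468.601 -209.953  226.174] f [ 0.25   0.063 -0.221] open 85.22573477626919 0.0
x [-0.008 -0.822 -0.569] y [-0.999  0.026 -0.023] z [ 0.033  0.569 -0.822] tilt 34.73930016940287 az 86.64060564653676 rpy [-3.114  0.606 -1.581]
[[348.614 158.726]
 [333.785  94.444]
 [303.002 165.105]
 [435.053 -66.184]]
```

View pics/w4.png

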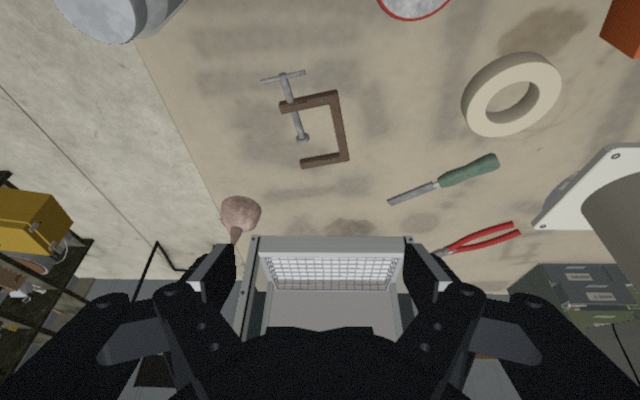

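The wrist view shows the clamp's back from (337,91) to (347,160). The screw runs from (303,138) to the cross handle at (285,76), and its free stretch is at about (288,90).

```bash
python3 -c "
from h import *
v=np.load('w4.npy');W=cam('wrist',dict(position=v[:3],orientation=v[3:]))
for n,p,z in(('cross mid',(284.5,76),9),('cross L',(262,80),9),('cross R',(305,72),9),('screw@arm',(289.5,101),9),('screw mid',(287,89),9),('screw tip',(303,139),9),('corner plain out',(349,160),15),('corner screw out',(338,91),15),('arm tip plain',(301,164),12),('arm tip screw',(281,107),12)): print(n,onz(W,*p,z))
a=onz(W,284.5,76,9);b=onz(W,303,139,9);d=(b-a)/np.linalg.norm(b-a);print('ydir az',np.degrees(np.arctan2(d[1],d[0])))
im=cv2.imread('pics/w4.png');cv2.imwrite('pics/c4.png',cv2.resize(im[55:180,240:370],None,fx=4.5,fy=4.5,interpolation=cv2.INTER_CUBIC))
"
```

```text
cross mid [ 511.373 -197.484    9.   ]
cross L [ 536.572 -193.287    9.   ]
cross R [ 488.962 -201.6      9.   ]
screw@arm [ 509.105 -167.516    9.   ]
screw mid [ 510.347 -182.445    9.   ]
screw tip [ 497.178 -112.16     9.   ]
corner plain out [435.623 -80.4    15.   ]
corner screw out [ 453.501 -182.83    15.   ]
arm tip plain [502.696 -70.161  12.   ]
arm tip screw [ 519.434 -161.669   12.   ]
ydir az 99.44574705372794
```

View pics/c4.png

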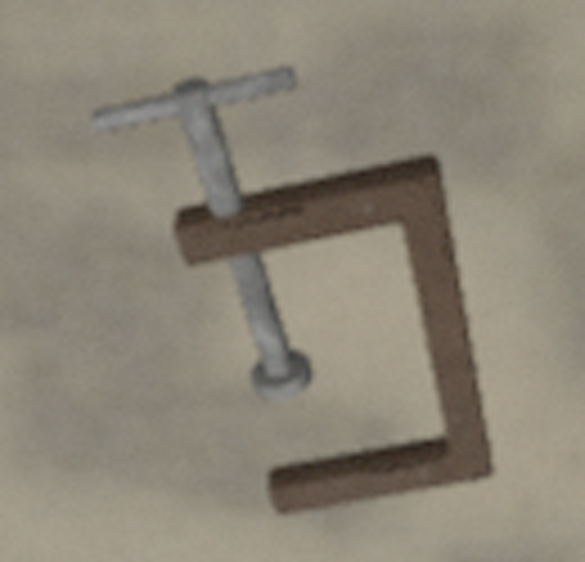

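```bash
python3 -c "
from h import *
S=cam('scene')
q=lambda u,v:(u/2.2+200,v/2.2+60)
for n,p,z in(('brush top l-b',(285,520),40),('top r-b',(375,512),40),('bot l',(290,555),0),('bot r',(378,545),0)): print(n,onz(S,*q(*p),z))
s,R=show()
th=np.radians(-10);Rn=R@Ro.from_euler('z',-10,degrees=True).as_matrix();print(Rn)
P=np.array([508.3,-179,8.5]);pre=P-90*R[:,2];to(pre);to(P)
K,M=cam('wrist',dict(position=P,orientation=Ro.from_matrix(Rn).as_euler('xyz')));print('cam at pick',-M[:3,:3].T@M[:3,3])"
```

```text
brush top l-b [ 467.393 -284.187   40.   ]
top r-b [ 578.497 -297.672   40.   ]
bot l [ 468.991 -304.684    0.   ]
bot r [ 579.205 -315.007    0.   ]
t 16.0167 q [-0.693  0.541  0.284  1.703  0.477 -2.343] p [ 469.011 -208.259  228.325] f [ 0.425  0.868 -1.007] open 85.11819520374011 0.0
x [-0.006 -0.822 -0.569] y [-0.999  0.025 -0.025] z [ 0.034  0.569 -0.822] tilt 34.746821322724216 az 86.55182854985014 rpy [-3.112  0.606 -1.578]
[[ 0.167 -0.985  0.034]
 [-0.814 -0.118  0.569]
 [-0.556 -0.123 -0.822]]
dp to [ 505.215 -230.203   82.451] [ 0.336 -0.11   0.362] rows 3.6425223950199643
dp to [ 508.3 -179.     8.5] [ 0.336 -0.11   0.662] rows 5.400894360797139
cam at pick [ 515.429 -316.951   87.372]
```

Call:
play_rows(
  motion=[
    {"dp": [0.17, -0.05, 0.15], "spin": -0.05, "jaw": 60},
    {"dp": [0.336, -0.11, 0.33], "spin": -0.11, "jaw": 40},
    {"dp": [0.336, -0.11, 0.36], "spin": -0.11, "jaw": 36},
    {"dp": [0.336, -0.11, 0.36], "spin": -0.11, "jaw": 36},
    {"dp": [0.336, -0.11, 0.36], "spin": -0.11, "jaw": 36},
    {"dp": [0.336, -0.11, 0.36], "spin": -0.11, "jaw": 36},
  ],
)

```text
t: 16.52
position: [505.9, -228.0, 85.8]
orientation: [-2.992, 0.589, -1.365]
ft_force: [0.1, -0.2, 1.4]
opening: 36.2
grasp_force: 0.0
```

```bash
python3 -c "
from h import *
s,R=show();im=robot.grab_frame('wrist');cv2.imwrite('pics/w5.png',im);W=cam('wrist',s)
def brown(im):
  h=cv2.cvtColor(im,cv2.COLOR_BGR2HSV);b,g,r=[im[...,i].astype(int) for i in range(3)]
  return (((r-b)>14)&(r<115)&(r>35)).astype('uint8')
m=cv2.morphologyEx(brown(im),cv2.MORPH_OPEN,np.ones((3,3)))
n,l,st,c=cv2.connectedComponentsWithStats(m)
for i in np.argsort(-st[1:,4])[:4]+1: print(st[i],c[i])
i=1+np.argmin([np.hypot(*(c[k]-proj(W,[480,-125,12])[0])) if st[k,4]>300 else 1e9 for k in range(1,n)])
cnt=max(cv2.findContours((l==i).astype('uint8'),0,1)[0],key=len)
ap=cv2.approxPolyDP(cnt,4,True)[:,0];print([(p.tolist(),onz(W,*p,15)[:2].round(1).tolist()) for p in ap])
print('pred arm tip,corner',proj(W,[[519,-162,15],[453,-182,15],[508,-180,9]]))
"
```

```text
t 16.5167 q [-0.679  0.727  0.228  1.456  0.481 -2.506] p [ 505.865 -227.999   85.778] f [ 0.056 -0.209  1.387] open 36.236705470099636 0.0
x [ 0.17  -0.814 -0.556] y [-0.985 -0.122 -0.124] z [ 0.033  0.568 -0.822] tilt 34.70205583474765 az 86.67583132972665 rpy [-2.992  0.589 -1.365]
[ 473   33  167  124 6950] [543.216  78.159]
[   0  163   39   60 1564] [ 15.039 193.218]
[ 506    0  134   27 1469] [584.6    10.101]
[ 303  202   79   41 1428] [349.229 214.076]
[([312, 255], [505.2, -88.9]), ([314, 265], [500.5, -66.3]), ([351, 263], [461.4, -86.1]), ([350, 255], [466.1, -102.9])]
pred arm tip,corner [[305.303 213.382]
 [384.838 212.998]
 [320.867 197.694]]
```

```bash
python3 -c "
from h import *
s=robot.observe();im=cv2.imread('pics/w5.png');W=cam('wrist',s)
b,g,r=[im[...,i].astype(int) for i in range(3)]
m=(((r-b)>14)&(r<115)&(r>35)).astype('uint8')
for u in (310,314,328,340,350,360): print(u,[ (v,int(im[v,u].sum())//3,int(m[v,u])) for v in range(192,236,2)])
g=im[:,:,:].sum(2)//3
for v in (186,190,194,198): print(v,g[v,300:345:1].tolist())
y=np.array([-.165,.986,0]);x=np.array([.986,.165,0]);c=np.array([511.4,-198.5,9])+69*y-15*x; c[2]=0
for n,q in(('arm near top tip',(30,-36,15)),('near bottom tip',(30,-36,3)),('far top tip',(30,-23,15)),('near top corner',(-40,-36,15)),('screw -40',(15,-40,9)),('cross -69',(15,-69,9)),('near top@x0',(0,-36,15)),('near bot@x0',(0,-36,3))): print(n,proj(W,c+q[0]*x+q[1]*y+[0,0,q[2]]))
"
```

```text
310 [(192, 157, 0), (194, 156, 0), (196, 158, 0), (198, 159, 0), (200, 160, 0), (202, 84, 1), (204, 49, 1), (206, 54, 1), (208, 59, 1), (210, 67, 1), (212, 95, 1), (214, 91, 1), (216, 91, 1), (218, 125, 0), (220, 157, 0), (222, 157, 0), (224, 158, 0), (226, 161, 0), (228, 161, 0), (230, 162, 0), (232, 159, 0), (234, 153, 0)]
314 [(192, 136, 0), (194, 130, 0), (196, 137, 0), (198, 146, 0), (200, 141, 0), (202, 122, 0), (204, 107, 0), (206, 101, 0), (208, 70, 1), (210, 71, 1), (212, 82, 1), (214, 95, 1), (216, 95, 1), (218, 116, 0), (220, 163, 0), (222, 162, 0), (224, 163, 0), (226, 166, 0), (228, 166, 0), (230, 164, 0), (232, 161, 0), (234, 160, 0)]
328 [(192, 152, 0), (194, 155, 0), (196, 159, 0), (198, 161, 0), (200, 164, 0), (202, 104, 0), (204, 54, 1), (206, 56, 1), (208, 61, 1), (210, 71, 1), (212, 74, 1), (214, 95, 1), (216, 92, 1), (218, 100, 1), (220, 170, 0), (222, 165, 0), (224, 168, 0), (226, 169, 0), (228, 170, 0), (230, 167, 0), (232, 164, 0), (234, 100, 0)]
340 [(192, 147, 0), (194, 149, 0), (196, 154, 0), (198, 155, 0), (200, 159, 0), (202, 121, 0), (204, 50, 1), (206, 
[... 1348 characters left out ...]
 157, 157, 159, 158, 159, 157, 156, 156, 147, 131, 130, 136, 145, 144, 138, 134, 135, 122, 104, 128, 151, 156, 155, 154, 155, 154, 153, 153, 151, 152, 151, 149, 151, 151, 149, 151, 149, 150, 151, 151, 151]
198 [157, 154, 157, 157, 159, 161, 159, 160, 160, 160, 159, 161, 163, 147, 146, 149, 144, 141, 145, 148, 146, 138, 113, 111, 146, 164, 163, 162, 161, 163, 159, 160, 159, 156, 155, 152, 154, 156, 154, 155, 155, 157, 156, 156, 156]
arm near top tip [[304.779 211.611]]
near bottom tip [[306.849 201.34 ]]
far top tip [[305.892 220.223]]
near top corner [[384.571 217.662]]
screw -40 [[322.111 204.798]]
cross -69 [[320.932 182.205]]
near top@x0 [[338.353 214.157]]
near bot@x0 [[339.445 203.674]]
```

```bash
python3 -c "
from h import *
to([511,-180,9])"
```

```text
dp to [511, -180, 9] [ 0.014 -0.001  0.308] rows 2.2191715002858956
```

Call:
play_rows(
  motion=[
    {"dp": [0.014, 0, 0.12], "spin": 0, "jaw": 36},
    {"dp": [0.014, 0, 0.23], "spin": 0, "jaw": 36},
    {"dp": [0.014, 0, 0.29], "spin": 0, "jaw": 36},
    {"dp": [0.014, 0, 0.308], "spin": 0, "jaw": 36},
    {"dp": [0.014, 0, 0.308], "spin": 0, "jaw": 36},
  ],
  squeeze=100,
)

```text
t: 16.98
position: [510.5, -180.1, 9.0]
orientation: [-2.989, 0.586, -1.363]
ft_force: [0.2, 1.2, 0.3]
opening: 35.8
grasp_force: 0.5
```

Call:
play_rows(
  motion=[
    {"dp": [0, 0, 0], "spin": 0, "jaw": 20},
    {"dp": [0, 0, 0], "spin": 0, "jaw": 10},
    {"dp": [0, 0, 0], "spin": 0, "jaw": 0},
    {"dp": [0, 0, 0], "spin": 0, "jaw": 0},
    {"dp": [0, 0, 0], "spin": 0, "jaw": 0},
    {"dp": [0, 0, 0], "spin": 0, "jaw": 0},
  ],
)

```text
t: 17.48
position: [511.1, -182.5, 7.9]
orientation: [-2.988, 0.584, -1.365]
ft_force: [0.4, -3.8, 4.8]
opening: 2.3
grasp_force: 96.2
```

```bash
python3 -c "
from h import *
s,R=show();to(s['position']+[0,0,80])"
```

```text
t 17.4833 q [-0.616  0.761  0.067  1.221  0.504 -2.436] p [ 511.105 -182.472    7.942] f [ 0.427 -3.787  4.809] open 2.260391517233625 96.22646570205688
x [ 0.171 -0.817 -0.551] y [-0.985 -0.12  -0.128] z [ 0.038  0.564 -0.825] tilt 34.45262118642353 az 86.12835824671242 rpy [-2.988  0.584 -1.365]
dp to [ 511.105 -182.472   87.942] [-0.147 -0.034 -0.22 ] rows 1.9184652278177456
```

Call:
play_rows(
  motion=[
    {"dp": [-0.04, -0.01, -0.06], "spin": 0, "jaw": 0},
    {"dp": [-0.08, -0.02, -0.11], "spin": 0, "jaw": 0},
    {"dp": [-0.08, -0.02, -0.11], "spin": 0, "jaw": 0},
    {"dp": [-0.08, -0.02, -0.11], "spin": 0, "jaw": 0},
  ],
)

```text
t: 17.82
position: [511.0, -179.8, 48.1]
orientation: [-2.99, 0.584, -1.364]
ft_force: [0.5, -0.9, -3.1]
opening: 2.5
grasp_force: 101.0
```

```bash
python3 -c "
from h import *
s,R=show();im=robot.grab_frame('wrist');cv2.imwrite('pics/w6.png',im);W=cam('wrist',s)
b,g,r=[im[...,i].astype(int) for i in range(3)]
m=(((r-b)>14)&(r<115)&(r>35)).astype('uint8');m[:,450:]=0;m[:,:230]=0;m[:190]=0
n,l,st,c=cv2.connectedComponentsWithStats(m)
for i in range(1,n):
  if st[i,4]>150:print(st[i],c[i])
y=np.array([-.165,.986,0]);x=np.array([.986,.165,0]);c=np.array([514.4,-200.5,9])+69*y-15*x; c[2]=0
for dz in (0,40):
  for q in((30,-36,15),(-40,-36,15),(30,68,15),(-40,68,15)): print(dz,q,proj(W,c+q[0]*x+q[1]*y+[0,0,q[2]+dz]))
"
```

```text
t 17.8167 q [-0.612  0.711  0.092  1.295  0.504 -2.433] p [ 511.031 -179.799   48.094] f [ 0.461 -0.902 -3.076] open 2.5112063901732613 101.04487823322415
x [ 0.171 -0.816 -0.552] y [-0.985 -0.121 -0.126] z [ 0.036  0.565 -0.824] tilt 34.46619199680518 az 86.35977532575289 rpy [-2.99   0.584 -1.364]
[ 349  248   66   30 1368] [382.272 261.061]
0 (30, -36, 15) [[303.964 212.995]]
0 (-40, -36, 15) [[412.159 221.204]]
0 (30, 68, 15) [[312.977 280.523]]
0 (-40, 68, 15) [[388.63  288.318]]
40 (30, -36, 15) [[292.802 267.924]]
40 (-40, -36, 15) [[418.403 280.325]]
40 (30, 68, 15) [[306.411 324.761]]
40 (-40, 68, 15) [[390.178 334.926]]
```

```bash
python3 -c "
from h import *
for p in ([500,-120,90],[480,20,95],[478,150,86],[478,196,60]): to(p)"
```

```text
dp to [500, -120, 90] [-0.246 -0.008 -0.007] rows 1.7711504428149834
dp to [480, 20, 95] [-0.647 -0.001  0.241] rows 4.968528432227842
dp to [478, 150, 86] [-0.985 -0.043  0.511] rows 7.989364171602253
dp to [478, 196, 60] [-1.062 -0.051  0.669] rows 9.038720549229579
```

Call:
play_rows(
  motion=[
    {"dp": [-0.1, -0.003, -0.01], "spin": 0, "jaw": 0},
    {"dp": [-0.18, -0.005, -0.01], "spin": 0, "jaw": 0},
    {"dp": [-0.25, -0.008, -0.007], "spin": 0, "jaw": 0},
    {"dp": [-0.33, -0.007, 0.04], "spin": 0, "jaw": 0},
    {"dp": [-0.41, -0.006, 0.09], "spin": 0, "jaw": 0},
    {"dp": [-0.49, -0.004, 0.14], "spin": 0, "jaw": 0},
    {"dp": [-0.57, -0.002, 0.19], "spin": 0, "jaw": 0},
    {"dp": [-0.647, -0.001, 0.241], "spin": 0, "jaw": 0},
    {"dp": [-0.647, -0.001, 0.241], "spin": 0, "jaw": 0},
  ],
)

```text
t: 18.62
position: [476.8, 24.4, 94.7]
orientation: [-2.997, 0.59, -1.364]
ft_force: [-0.4, 0.3, -2.7]
opening: 2.5
grasp_force: 100.4
```

```bash
python3 -c "
from h import *
s,R=show();im=robot.grab_frame('wrist');cv2.imwrite('pics/w7.png',im);W=cam('wrist',s)
b,g,r=[im[...,i].astype(int) for i in range(3)]
m=(((r-b)>14)&(r<115)&(r>35)).astype('uint8');m[:,450:]=0;m[:,:230]=0;m[:190]=0
n,l,st,c=cv2.connectedComponentsWithStats(m)
for i in range(1,n):
  if st[i,4]>100:print(st[i],c[i])
S=cam('scene');im=robot.grab_frame('scene');cv2.imwrite('pics/s3.png',im)
b,g,r=[im[...,i].astype(int) for i in range(3)]
m=(((r-b)>14)&(r<115)&(r>35)).astype('uint8')
n,l,st,c=cv2.connectedComponentsWithStats(m)
for i in range(1,n):
  if st[i,4]>40 and 230<c[i][0]<380 and 130<c[i][1]<300:
    k=(l==i);cn=max(cv2.findContours(k.astype('uint8'),0,1)[0],key=len);print(st[i],c[i],cv2.approxPolyDP(cn,2,True)[:,0].tolist())
y=np.array([-.165,.986,0]);x=np.array([.986,.165,0])
T=s['position']; o=T-15*x+50*y-np.array([0,0,8])
for dr in (0,10,20): # pitch droop
  a=np.radians(dr)
  print(dr,[proj(S,T+(q[0]-15)*x+np.cos(a)*(q[1]+50)*y+np.array([0,0,q[2]-9-np.sin(a)*(q[1]+50)]))[0].round(1).tolist() for q in((30,-30,15),(-40,-30,15),(-40,68,15),(30,63,15))])
"
```

```text
t 18.6167 q [-0.306  0.427 -0.273  1.046  0.583 -2.093] p [476.822  24.447  94.679] f [-0.359  0.263 -2.718] open 2.4849212835080556 100.36228534765542
x [ 0.171 -0.813 -0.557] y [-0.985 -0.125 -0.12 ] z [ 0.028  0.569 -0.822] tilt 34.70589796646233 az 87.18499305575608 rpy [-2.997  0.59  -1.364]
[ 350  249   64   27 1328] [381.962 261.117]
[365 141  17  36  78] [373.692 163.179] [[366, 141], [373, 169], [377, 176], [381, 176], [381, 164], [381, 175], [377, 174]]
[308 181  21  10  51] [318.294 185.471] [[308, 181], [314, 187], [315, 185], [319, 188], [320, 185], [326, 190], [325, 186], [328, 188], [325, 186], [327, 183], [323, 187], [320, 184], [311, 185]]
[305 192  22   8  48] [315.792 196.583] [[326, 192], [317, 199], [311, 197], [315, 195], [305, 195], [311, 199], [318, 199]]
[279 196  20  23 149] [288.289 206.154] [[298, 196], [279, 200], [289, 218], [296, 215], [293, 215], [283, 203]]
[337 222  15  11  52] [343.404 229.288] [[338, 222], [339, 230], [351, 231], [340, 229]]
[241 281  17   6  49] [248.592 282.939] [[257, 283], [242, 282], [241, 286]]
[234 289  32  13 101] [249.693 297.168] [[265, 289], [257, 297], [249, 300], [241, 299], [234, 294], [243, 301], [252, 301], [259, 298]]
0 [[308.5, 207.8], [287.6, 212.9], [276.7, 196.6], [297.4, 192.7]]
10 [[308.5, 208.7], [287.6, 213.9], [277.1, 202.1], [297.7, 198.0]]
20 [[308.6, 209.8], [287.8, 214.9], [277.9, 208.0], [298.3, 203.6]]
```

```bash
python3 -c "
from h import *
for p in ([477,90,90],[477,150,84],[477,198,64]): to(p)"
```

```text
dp to [477, 90, 90] [-0.179 -0.02   0.143] rows 1.6566877500855195
dp to [477, 150, 84] [-0.331 -0.042  0.273] rows 3.102077137613521
dp to [477, 198, 64] [-0.425 -0.054  0.418] rows 4.306010855280794
```

Call:
play_rows(
  motion=[
    {"dp": [-0.09, -0.01, 0.07], "spin": 0, "jaw": 0},
    {"dp": [-0.18, -0.02, 0.143], "spin": 0, "jaw": 0},
    {"dp": [-0.255, -0.03, 0.21], "spin": 0, "jaw": 0},
    {"dp": [-0.331, -0.042, 0.273], "spin": 0, "jaw": 0},
    {"dp": [-0.36, -0.046, 0.32], "spin": 0, "jaw": 0},
    {"dp": [-0.395, -0.05, 0.37], "spin": 0, "jaw": 0},
    {"dp": [-0.425, -0.054, 0.418], "spin": 0, "jaw": 0},
    {"dp": [-0.425, -0.054, 0.418], "spin": 0, "jaw": 0},
  ],
)

```text
t: 19.38
position: [477.8, 197.8, 63.3]
orientation: [-2.995, 0.587, -1.366]
ft_force: [0.4, -0.4, -2.1]
opening: 2.4
grasp_force: 100.9
```

```bash
python3 -c "
from h import *
show();to([477,199,50])"
```

```text
t 19.3833 q [ 0.056  0.394 -0.429  0.671  0.598 -1.652] p [477.85  197.85   63.348] f [ 0.355 -0.405 -2.132] open 2.4113038654531316 100.94866197556257
x [ 0.17  -0.815 -0.554] y [-0.985 -0.122 -0.122] z [ 0.031  0.566 -0.824] tilt 34.52439311350467 az 86.83378163292562 rpy [-2.995  0.587 -1.366]
dp to [477, 199, 50] [0.021 0.008 0.039] rows 0.3219173956588067
```

```bash
python3 -c "
from h import *
to([477,202,44])"
```

```text
dp to [477, 202, 44] [0.024 0.009 0.061] rows 0.4749628757509376
```

Call:
play_rows(
  motion=[
    {"dp": [0.012, 0.004, 0.03], "spin": 0, "jaw": 0},
    {"dp": [0.024, 0.009, 0.061], "spin": 0, "jaw": 0},
    {"dp": [0.024, 0.009, 0.061], "spin": 0, "jaw": 0},
    {"dp": [0.024, 0.009, 0.061], "spin": 0, "jaw": 0},
  ],
)

```text
t: 19.72
position: [478.0, 200.0, 45.1]
orientation: [-2.994, 0.586, -1.368]
ft_force: [0.3, -0.5, -3.9]
opening: 2.5
grasp_force: 100.6
```

Call:
play_rows(
  motion=[
    {"dp": [0, 0, 0], "spin": 0, "jaw": 15},
    {"dp": [0, 0, 0], "spin": 0, "jaw": 30},
    {"dp": [0, 0, 0], "spin": 0, "jaw": 30},
    {"dp": [0, 0, 0], "spin": 0, "jaw": 30},
    {"dp": [0, 0, -0.05], "spin": 0, "jaw": 30},
    {"dp": [0, 0, -0.12], "spin": 0, "jaw": 30},
    {"dp": [0, 0, -0.2], "spin": 0, "jaw": 30},
  ],
)

```text
t: 20.3
position: [475.5, 167.2, 95.9]
orientation: [-2.992, 0.587, -1.365]
ft_force: [-0.0, -0.2, 0.1]
opening: 30.0
grasp_force: 0.0
```

```bash
python3 -c "
from h import *
s,R=show();im=robot.grab_frame('wrist');cv2.imwrite('pics/w8.png',im)
for p in ([477,60,170],[470,30,230]):to(p)
for cam_ in('scene','top'):
  im=robot.grab_frame(cam_);cv2.imwrite(f'pics/{cam_}8.png',im)
"
```

```text
t 20.3 q [-0.01   0.346 -0.393  0.798  0.603 -1.732] p [475.456 167.157  95.872] f [-0.009 -0.203  0.059] open 29.974357380574602 0.0
x [ 0.17  -0.815 -0.554] y [-0.985 -0.122 -0.124] z [ 0.033  0.567 -0.823] tilt 34.59029692365611 az 86.62775523108218 rpy [-2.992  0.587 -1.365]
dp to [477, 60, 170] [ 0.157  0.016 -0.391] rows 3.035673243871934
dp to [470, 30, 230] [ 0.124  0.025 -0.614] rows 4.507223550122167
```

Call:
play_rows(
  motion=[
    {"dp": [0.03, 0, -0.1], "spin": 0, "jaw": 30},
    {"dp": [0.08, 0.01, -0.2], "spin": 0, "jaw": 30},
    {"dp": [0.12, 0.01, -0.3], "spin": 0, "jaw": 30},
    {"dp": [0.16, 0.016, -0.39], "spin": 0.05, "jaw": 40},
    {"dp": [0.3, 0.016, -0.42], "spin": 0.11, "jaw": 85},
    {"dp": [0.3, 0.016, -0.42], "spin": 0.11, "jaw": 85},
    {"dp": [0.3, 0.016, -0.42], "spin": 0.11, "jaw": 85},
  ],
)

```text
t: 21.03
position: [482.5, 20.5, 147.4]
orientation: [-3.11, 0.603, -1.577]
ft_force: [-0.8, 1.2, 0.3]
opening: 74.4
grasp_force: 0.0
```

```bash
python3 -c "
from h import *
s,R=show()
im=robot.grab_frame('wrist');cv2.imwrite('pics/w9.png',im);W=cam('wrist',s)
b,g,r=[im[...,i].astype(int) for i in range(3)]
m=(((r-b)>14)&(r<115)&(r>35)).astype('uint8')
n,l,st,c=cv2.connectedComponentsWithStats(m)
a,bb=proj(W,[[459,167,11],[459,335,11]]);print('basket front/rear px',a,bb)
for i in range(1,n):
  if st[i,4]>60 and 150<c[i][0]<500:
    cn=max(cv2.findContours((l==i).astype('uint8'),0,1)[0],key=len);ap=cv2.approxPolyDP(cn,4,True)[:,0];print(st[i],[(p.tolist(),onz(W,*p,22)[:2].round().tolist()) for p in ap])
S=cam('scene');im=robot.grab_frame('scene');cv2.imwrite('pics/s9.png',im)
b,g,r=[im[...,i].astype(int) for i in range(3)]
m=(((r-b)>14)&(r<115)&(r>35)).astype('uint8')
n,l,st,c=cv2.connectedComponentsWithStats(m)
for i in range(1,n):
  if st[i,4]>15 and 245<c[i][0]<335 and 150<c[i][1]<230:
    ys,xs=np.nonzero(l==i);print(st[i],[onz(S,u,v,22)[:2].round().tolist() for u,v in((xs[xs.argmin()],ys[xs.argmin()]),(xs[xs.argmax()],ys[xs.argmax()]),(xs[ys.argmin()],ys.min()),(xs[ys.argmax()],ys.max()))])
"
```

```text
t 21.0333 q [-0.311  0.369 -0.198  1.172  0.583 -1.916] p [482.47   20.533 147.409] f [-0.801  1.207  0.254] open 74.43560046494926 0.0
x [-0.005 -0.823 -0.567] y [-0.999  0.024 -0.026] z [ 0.035  0.567 -0.823] tilt 34.604620559756796 az 86.43981991272848 rpy [-3.11   0.603 -1.577]
basket front/rear px [343.448 211.389] [339.191 270.594]
[159  95  62  68 875] [([159, 97], [614.0, 2.0]), ([186, 108], [596.0, 12.0]), ([187, 115], [597.0, 19.0]), ([176, 108], [604.0, 12.0]), ([188, 117], [597.0, 21.0]), ([206, 114], [581.0, 18.0]), ([205, 125], [585.0, 29.0]), ([212, 133], [582.0, 38.0]), ([202, 143], [595.0, 49.0]), ([209, 150], [591.0, 57.0]), ([205, 162], [600.0, 73.0]), ([220, 139], [577.0, 44.0]), ([213, 117], [576.0, 21.0]), ([194, 102], [587.0, 7.0]), ([197, 105], [585.0, 10.0]), ([190, 108], [592.0, 12.0]), ([182, 98], [595.0, 3.0])]
[126 151  53  80 773] [([171, 153], [629.0, 61.0]), ([157, 152], [643.0, 60.0]), ([163, 155], [638.0, 64.0]), ([162, 163], [644.0, 74.0]), ([152, 162], [654.0, 73.0]), ([151, 170], [660.0, 84.0]), ([158, 172], [654.0, 87.0]), ([150, 177], [667.0, 95.0]), ([149, 195], [682.0, 124.0]), ([126, 228], [747.0, 193.0]), ([131, 230], [743.0, 197.0]), ([156, 186], [667.0, 109.0]), ([177, 165], [630.0, 77.0])]
[318 230  53  44 964] [([367, 230], [428.0, 192.0]), ([331, 234], [474.0, 202.0]), ([328, 240], [478.0, 218.0]), ([318, 236], [492.0, 208.0]), ([320, 244], [489.0, 229.0]), ([356, 239], [440.0, 214.0]), ([362, 243], [431.0, 225.0]), ([362, 263], [426.0, 284.0]), ([329, 266], [477.0, 296.0]), ([329, 273], [476.0, 321.0]), ([370, 269], [411.0, 304.0])]
[306 177  23   8  54] [[548.0, 338.0], [631.0, 332.0], [609.0, 337.0], [593.0, 291.0]]
[271 184  21  21 132] [[411.0, 301.0], [466.0, 216.0], [466.0, 322.0], [425.0, 200.0]]
[274 222  11   6  23] [[385.0, 98.0], [413.0, 69.0], [389.0, 103.0], [406.0, 71.0]]
```

```bash
python3 -c "
from h import *
T=cam('top');im=robot.grab_frame('top');cv2.imwrite('pics/t9.png',im)
im0=cv2.imread('pics/top0.png')
d=cv2.absdiff(im,im0).sum(2)
print('proj corners',proj(T,[[428,206,14],[490,212,14],[411,304,26],[476,318,26],[478,175,20]]).round(1))
b,g,r=[im[...,i].astype(int) for i in range(3)]
m=(((r-b)>8)&(r<125)&(r>35)).astype('uint8')
n,l,st,c=cv2.connectedComponentsWithStats(m)
for i in range(1,n):
  if st[i,4]>10 and 190<c[i][0]<310 and 190<c[i][1]<330:
    ys,xs=np.nonzero(l==i);print(st[i],[(int(u),int(v)) for u,v in((xs.min(),ys[xs.argmin()]),(xs.max(),ys[xs.argmax()]),(xs[ys.argmin()],ys.min()),(xs[ys.argmax()],ys.max()))])
"
```

```text
proj corners [[264.7 272.4]
 [256.6 256.1]
 [232.6 285.9]
 [222.3 268.7]
 [269.6 254.5]]
[284 205   4   8  20] [(284, 205), (287, 206), (284, 205), (287, 212)]
[302 207   4  12  33] [(302, 207), (305, 211), (302, 207), (302, 218)]
[302 257   5  32  58] [(302, 257), (306, 271), (302, 257), (303, 288)]
[232 281  15   7  41] [(232, 285), (246, 281), (244, 281), (232, 287)]
[301 296   4  10  13] [(301, 305), (304, 301), (303, 296), (301, 305)]
```

The clamp lies flat on the basket floor: its frame spans about x 411–490, y 205–315, and all three views agree. Now back to the handle.

```bash
python3 -c "
from h import *
for p in ([459,30,300],[457,66,363],[459.8,117,289]): to(p)"
```

```text
dp to [459, 30, 300] [-0.306  0.063 -0.405] rows 3.681641648734726
dp to [457, 66, 363] [-0.524  0.066 -0.51 ] rows 5.283919579581938
dp to [459.8, 117, 289] [-0.524  0.067 -0.21 ] rows 4.092284355961904
```

Call:
play_rows(
  motion=[
    {"dp": [-0.15, 0.03, -0.2], "spin": 0, "jaw": 85},
    {"dp": [-0.306, 0.063, -0.405], "spin": 0, "jaw": 85},
    {"dp": [-0.45, 0.066, -0.5], "spin": 0, "jaw": 85},
    {"dp": [-0.524, 0.066, -0.51], "spin": 0, "jaw": 85},
    {"dp": [-0.524, 0.066, -0.51], "spin": 0, "jaw": 85},
    {"dp": [-0.524, 0.066, -0.51], "spin": 0, "jaw": 85},
    {"dp": [-0.524, 0.066, -0.51], "spin": 0, "jaw": 85},
    {"dp": [-0.524, 0.066, -0.51], "spin": 0, "jaw": 85},
  ],
)

```text
t: 21.85
position: [457.2, 66.4, 364.1]
orientation: [-3.104, 0.602, -1.568]
ft_force: [-0.3, -0.6, -0.5]
opening: 84.9
grasp_force: 0.0
```

```bash
python3 -c "
from h import *
s,R=show();to([459.6,117,289])
im=robot.grab_frame('wrist');cv2.imwrite('pics/w10.png',im);W=cam('wrist',s)
print(proj(W,[[480,99,295],[436,99,295],[480,113,311],[436,113,311]]))
m=(im.max(2)<45).astype('uint8');m[:170]=0;m[265:]=0;m[:,:255]=0;m[:,385:]=0
for v in range(180,262,6):
  x=np.nonzero(m[v])[0];print(v,(x.min(),x.max(),len(x)) if len(x) else '')
"
```

```text
t 21.85 q [-0.232  0.161  0.108  1.633  0.593 -1.829] p [457.183  66.435 364.073] f [-0.322 -0.554 -0.459] open 84.90123308244456 0.0
x [ 0.002 -0.824 -0.566] y [-0.999  0.018 -0.031] z [ 0.036  0.566 -0.824] tilt 34.53029642588099 az 86.39753727382494 rpy [-3.104  0.602 -1.568]
dp to [459.6, 117, 289] [0.003 0.003 0.302] rows 2.171378040513318
[[294.093 192.43 ]
 [349.349 193.113]
 [293.828 218.992]
 [348.953 219.845]]
180 
186 
192 
198 (np.int64(293), np.int64(346), 54)
204 (np.int64(292), np.int64(346), 55)
210 (np.int64(293), np.int64(346), 46)
216 (np.int64(293), np.int64(345), 24)
222 (np.int64(294), np.int64(345), 24)
228 (np.int64(293), np.int64(348), 35)
234 (np.int64(293), np.int64(348), 34)
240 
246 
252 
258
```

Call:
play_rows(
  motion=[
    {"dp": [0.001, 0.001, 0.12], "spin": 0, "jaw": 85},
    {"dp": [0.002, 0.002, 0.23], "spin": 0, "jaw": 85},
    {"dp": [0.003, 0.003, 0.302], "spin": 0, "jaw": 85},
    {"dp": [0.003, 0.003, 0.302], "spin": 0, "jaw": 85},
    {"dp": [0.003, 0.003, 0.302], "spin": 0, "jaw": 55},
    {"dp": [0.003, 0.003, 0.302], "spin": 0, "jaw": 30},
    {"dp": [0.003, 0.003, 0.302], "spin": 0, "jaw": 30},
    {"dp": [0.003, 0.003, 0.302], "spin": 0, "jaw": 30},
    {"dp": [0.003, 0.003, 0.302], "spin": 0, "jaw": 30},
    {"dp": [0.003, 0.003, 0.302], "spin": 0, "jaw": 30},
  ],
  squeeze=90,
)

```text
t: 22.73
position: [460.1, 114.6, 289.0]
orientation: [-3.106, 0.601, -1.573]
ft_force: [-2.3, -4.8, 5.8]
opening: 42.8
grasp_force: 91.6
```

```bash
python3 -c "
from h import *
s,R=show();to(s['position']-[0,0,100])"
```

```text
t 22.7333 q [-0.126  0.153 -0.093  1.366  0.601 -1.697] p [460.061 114.65  289.006] f [-2.318 -4.751  5.781] open 42.79210213964942 91.56512878176727
x [-0.002 -0.825 -0.566] y [-0.999  0.022 -0.029] z [ 0.037  0.565 -0.824] tilt 34.49252547180892 az 86.29788500181512 rpy [-3.106  0.601 -1.573]
dp to [460.061 114.65  189.006] [0.189 0.01  0.275] rows 2.398081534772183
```

Call:
play_rows(
  motion=[
    {"dp": [0.006, 0, 0.008], "spin": 0, "jaw": 30},
    {"dp": [0.011, 0.001, 0.0165], "spin": 0, "jaw": 30},
    {"dp": [0.017, 0.001, 0.025], "spin": 0, "jaw": 30},
    {"dp": [0.023, 0.001, 0.033], "spin": 0, "jaw": 30},
    {"dp": [0.03, 0.002, 0.044], "spin": 0, "jaw": 30},
    {"dp": [0.038, 0.002, 0.055], "spin": 0, "jaw": 30},
    {"dp": [0.045, 0.002, 0.066], "spin": 0, "jaw": 30},
    {"dp": [0.045, 0.002, 0.066], "spin": 0, "jaw": 30},
  ],
)

```text
t: 23.4
position: [460.1, 114.6, 262.9]
orientation: [-3.108, 0.6, -1.574]
ft_force: [1.4, -6.1, -3.9]
opening: 42.6
grasp_force: 95.2
```

Call:
play_rows(
  motion=[
    {"dp": [0.023, 0.001, 0.033], "spin": 0, "jaw": 30},
    {"dp": [0.045, 0.002, 0.066], "spin": 0, "jaw": 30},
    {"dp": [0.068, 0.004, 0.099], "spin": 0, "jaw": 30},
    {"dp": [0.091, 0.005, 0.132], "spin": 0, "jaw": 30},
    {"dp": [0.113, 0.006, 0.165], "spin": 0, "jaw": 30},
    {"dp": [0.136, 0.007, 0.198], "spin": 0, "jaw": 30},
    {"dp": [0.159, 0.008, 0.231], "spin": 0, "jaw": 30},
    {"dp": [0.18, 0.01, 0.264], "spin": 0, "jaw": 30},
    {"dp": [0.204, 0.01, 0.297], "spin": 0, "jaw": 30},
    {"dp": [0.227, 0.011, 0.33], "spin": 0, "jaw": 30},
    {"dp": [0.246, 0.012, 0.358], "spin": 0, "jaw": 30},
    {"dp": [0.255, 0.012, 0.371], "spin": 0, "jaw": 30},
    {"dp": [0.255, 0.012, 0.371], "spin": 0, "jaw": 30},
  ],
)

```text
t: 24.48
position: [460.1, 114.6, 127.5]
orientation: [-3.109, 0.6, -1.574]
ft_force: [0.1, -6.0, -3.3]
opening: 42.1
grasp_force: 95.2
```

```bash
python3 -c "
from h import *
s,R=show()"
```

```text
t 24.4833 q [-0.125  0.295 -0.365  0.955  0.599 -1.696] p [460.084 114.637 127.455] f [ 0.093 -5.966 -3.277] open 42.1286572733738 95.22957939803746
x [-0.003 -0.825 -0.564] y [-0.999  0.022 -0.027] z [ 0.035  0.564 -0.825] tilt 34.40972705647791 az 86.48251769246878 rpy [-3.109  0.6   -1.574]
```

Call:
play_rows(
  motion=[
    {"dp": [0.006, 0, 0.008], "spin": 0, "jaw": 30},
    {"dp": [0.011, 0.001, 0.0165], "spin": 0, "jaw": 30},
    {"dp": [0.017, 0.001, 0.025], "spin": 0, "jaw": 30},
    {"dp": [0.017, 0.001, 0.025], "spin": 0, "jaw": 30},
  ],
)

```text
t: 24.82
position: [460.1, 114.6, 118.9]
orientation: [-3.108, 0.6, -1.574]
ft_force: [0.0, -6.9, -3.4]
opening: 42.1
grasp_force: 95.2
```

Call:
play_rows(
  motion=[
    {"dp": [0.002, 0, 0.003], "spin": 0, "jaw": 30},
    {"dp": [0.0038, 0, 0.0055], "spin": 0, "jaw": 30},
    {"dp": [0.0038, 0, 0.0055], "spin": 0, "jaw": 30},
  ],
)

```text
t: 25.07
position: [460.1, 114.6, 117.2]
orientation: [-3.108, 0.6, -1.574]
ft_force: [0.4, -7.0, -3.0]
opening: 41.9
grasp_force: 95.3
```

Call:
play_rows(
  motion=[
    {"dp": [0.0019, 0, 0.0028], "spin": 0, "jaw": 30},
    {"dp": [0.0038, 0, 0.0055], "spin": 0, "jaw": 30},
    {"dp": [0.0038, 0, 0.0055], "spin": 0, "jaw": 30},
  ],
)

```text
t: 25.32
position: [460.1, 114.7, 116.1]
orientation: [-3.108, 0.6, -1.574]
ft_force: [-2.7, -9.3, 2.5]
opening: 42.0
grasp_force: 96.2
```

Call:
play_rows(
  motion=[
    {"dp": [0.001, 0, 0.0014], "spin": 0, "jaw": 30},
    {"dp": [0.0019, 0, 0.0028], "spin": 0, "jaw": 30},
    {"dp": [0.0019, 0, 0.0028], "spin": 0, "jaw": 30},
  ],
)

```text
t: 25.57
position: [460.1, 114.7, 116.1]
orientation: [-3.107, 0.601, -1.574]
ft_force: [-4.9, -11.8, 10.4]
opening: 42.3
grasp_force: 97.1
```

Call:
play_rows(
  motion=[
    {"dp": [0, 0, 0], "spin": 0, "jaw": 44},
    {"dp": [0, 0, 0], "spin": 0, "jaw": 60},
    {"dp": [0, 0, 0], "spin": 0, "jaw": 85},
    {"dp": [0, 0, 0], "spin": 0, "jaw": 85},
    {"dp": [0, 0, 0], "spin": 0, "jaw": 85},
    {"dp": [0, 0, 0], "spin": 0, "jaw": 85},
    {"dp": [0, 0, -0.1], "spin": 0, "jaw": 85},
    {"dp": [0, 0, -0.22], "spin": 0, "jaw": 85},
    {"dp": [0, 0, -0.35], "spin": 0, "jaw": 85},
    {"dp": [0, 0, -0.48], "spin": 0, "jaw": 85},
    {"dp": [0, 0, -0.55], "spin": 0, "jaw": 85},
    {"dp": [0, 0, -0.55], "spin": 0, "jaw": 85},
  ],
)

```text
t: 26.57
position: [457.0, 20.0, 255.0]
orientation: [-3.098, 0.601, -1.571]
ft_force: [1.1, -0.4, -0.1]
opening: 84.9
grasp_force: 0.0
```

```bash
python3 -c "
from h import *
s,R=show();S=cam('scene')
im=robot.grab_frame('scene');cv2.imwrite('pics/s11.png',im)
im0=cv2.imread('pics/scene0.png')
m=(im.max(2)<50);ys,xs=np.nonzero(m[178:200,280:310]);print('handle now',xs.mean()+280,ys.mean()+178,len(xs))
m=(im0.max(2)<50);ys,xs=np.nonzero(m[178:200,280:310]);print('handle before',xs.mean()+280,ys.mean()+178,len(xs))
d=cv2.absdiff(im,im0).sum(2)
for n,(u,v) in dict(oil=(347,218),jar=(382,285),tin=(305,307)).items(): print(n,d[v-18:v+18,u-14:u+14].mean())
b,g,r=[im[...,i].astype(int) for i in range(3)]
m=(((r-b)>14)&(r<115)&(r>35)).astype('uint8')
n,l,st,c=cv2.connectedComponentsWithStats(m)
for i in range(1,n):
  if st[i,4]>25 and 255<c[i][0]<330 and 170<c[i][1]<225: print(st[i],c[i])
"
```

```text
t 26.5667 q [-0.329  0.229 -0.092  1.419  0.58  -1.937] p [457.045  20.047 254.994] f [ 1.072 -0.391 -0.148] open 84.85819026087694 0.0
x [ 0.    -0.825 -0.565] y [-0.999  0.025 -0.036] z [ 0.044  0.565 -0.824] tilt 34.48617131289915 az 85.57954953334331 rpy [-3.098  0.601 -1.571]
handle now 294.0 192.0 1
handle before nan nan 0
oil 5.122023809523809
jar 5.027777777777778
tin 5.306547619047619<string>:7: RuntimeWarning: Mean of empty slice.
  ret = ret.dtype.type(ret / rcount)
```

```bash
python3 -c "
from h import *
s=robot.observe();W=cam('wrist',s);im=robot.grab_frame('wrist');cv2.imwrite('pics/w11.png',im)
P=proj(W,[[480,99,122],[436,99,122],[480,113,138],[436,113,138]]);print(P)
u0,u1=int(P[:,0].min())-15,int(P[:,0].max())+15;v0,v1=int(P[:,1].min())-15,int(P[:,1].max())+25
m=im[v0:v1,u0:u1].max(2)<60;ys,xs=np.nonzero(m);print(xs.min()+u0,xs.max()+u0,ys.min()+v0,ys.max()+v0)
im=cv2.imread('pics/s11.png');im0=cv2.imread('pics/scene0.png')
for a in (im0,im):
  m=a.max(2)<85;ys,xs=np.nonzero(m[180:196,284:304]);print('handle',xs.mean()+284,ys.mean()+180,len(xs))
d=cv2.absdiff(im,im0).sum(2)[165:225,250:340];ys,xs=np.nonzero(d>60);print('diff in hood',len(xs),xs.min()+250,xs.max()+250,ys.min()+165,ys.max()+165)
"
```

```text
[[302.41  176.499]
 [343.989 176.839]
 [302.235 196.533]
 [343.741 196.986]]
301 344 177 212
handle 294.3859649122807 188.75438596491227 114
handle 294.2478632478632 188.84615384615384 117
diff in hood 293 271 321 165 203
```

The handle is back at its shut position, with scene pixel (294.2,188.8) against (294.4,188.8) at the start. The can, jar and tin look unchanged. The robot is touching nothing, so I'm handing in.

```bash
python3 -c "
from bench import robot
print(robot.close_job())"
```

```text
the job is handed in; nothing more can be done
None
```

The job is handed in at about 27 s, with no verdict reported. The sash was lifted past its catch and held up by itself, the C-clamp is in the basket, and the sash was brought down by hand to fully shut. The oil can, jar and grease tin look unmoved in the scene picture.

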